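# Set a stepped spindle up level in V-blocks for punch-marking

### The job

Set the stepped spindle up level on the steel plate, ready for its hub to be punch-marked: stand one V-block straight on the plate under the thick journal, at the end where the tall stop is, and the other V-block on top of the flat packing piece under the thin journal, then lay the spindle in both grooves, its thick end facing the stop with no more than a finger's breadth (about 10 mm) between them. Everything stands in one line along the middle of the plate, each V-block wholly under its journal. Leave the hammer, the punch and the tin where they lie.

Things in the scene. Friction and masses are not known exactly. Their poses are not given: they have to be found in the camera images.
- plate: flat grey steel bench plate with two rows of small holes, fixed: 230 mm long (own x, roughly left-right before the robot), 120 mm wide (own y), 25 mm thick. Origin: centre of the underside, on the bench; z up. One end (either) carries the tall stop; the other a low bright strap, 16 x 44 mm and 12 mm high over its bolts, centred 93 mm from the plate's centre, not used
- stop: end stop: dark upright block, brass disc on each broad face, bolted across one end (either) of the plate on its middle line. 16 mm along the plate (own x, parallel to the plate's x), 60 mm across, 48 mm high (51 over bolt heads). Its centre is 93 mm, its inner face 85 mm from the plate's centre. Origin: centre of its underside, on the plate's top. Fixed
- packing: flat steel packing piece, a plain slab 44 mm (own x) by 56 mm (own y), 12 mm thick, 0.23 kg, lying loose on the bench; on the plate its 44 mm side goes along the plate. Its 12 mm make up the difference between the journals so that the spindle lies level. Origin: centre of the underside; z up
- vblock_a: one of two identical ground-steel V-blocks (either may serve at either end): 32 mm long (own x, along the groove), 50 mm wide (own y), 29 mm high, 0.3 kg; a 90-degree V-groove, 30 mm wide at the top, runs right through along own x, its bottom 14 mm above the underside. Origin: centre of the underside; z up. Loose, stands groove up
- vblock_b: one of two identical ground-steel V-blocks (either may serve at either end): 32 mm long (own x, along the groove), 50 mm wide (own y), 29 mm high, 0.3 kg; a 90-degree V-groove, 30 mm wide at the top, runs right through along own x, its bottom 14 mm above the underside. Origin: centre of the underside; z up. Loose, stands groove up
- spindle: steel stepped spindle, 146 mm long, 0.56 kg, loose, round about own x. Origin: on the axis, middle of the hub. Hub 36 mm dia, x -18 to 18 mm; thick journal 31 mm dia, x 18 to 73 (bored end at +x); thin journal 14 mm dia, x -18 to -73. Balances at x = 12. Its axis lies 35.9 mm above a V-block's underside at the thick, 23.9 at the thin journal: when set up 60.9 mm above the bench
- cradle: fixed wooden cradle in which the spindle starts, level, its axis 50 mm above the bench: base 120 (own x, along the spindle, roughly away from the robot) x 56 x 10 mm, and two notched boards 12 mm thick, 50 mm wide, up to 50 mm high, 46 mm either side of the middle; the hub stands free between them. Origin: centre of the underside, under the hub
- hammer: ball-pein hammer with pale wooden handle lying on the bench, 250 mm long, 26 mm high, to be left alone. Origin: on the bench under the handle, 150 mm from the head; own x points from head to handle end (at x = 90 mm)
- punch: dark square-shanked steel punch lying on the bench, 110 mm long (own x, point at -x), 10 mm thick, to be left alone. Origin: centre of its underside
- tin: round lidded metal tin, 52 mm diameter, 24 mm high, standing on the bench, to be left alone. Origin: centre of its underside

How it is judged:
At the end, for the whole second after the job is handed in: Packing on the plate; one V-block on the plate, the other on the packing (13 mm); spindle rests in both, level (0.04 rad), seated, along the plate (0.12 rad) within 15 mm of its middle line, thick end up to 16 mm from the stop, block centres 27-64 mm from the hub middle; all released, at rest (z of packing in the frame of plate between 0.021 and 0.029 m and y of packing in the frame of plate between -0.015 and 0.015 m and ((z of vblock_a in the frame of plate between 0.021 and 0.029 m and x of vblock_a in the frame of spindle between 0.027 and 0.064 m and z of vblock_b in the frame of packing between 0.008 and 0.016 m and x of vblock_b in the frame of packing between -0.013 and 0.013 m and y of vblock_b in the frame of packing between -0.013 and 0.013 m and x of vblock_b in the frame of spindle between -0.064 and -0.027 m) or (z of vblock_b in the frame of plate between 0.021 and 0.029 m and x of vblock_b in the frame of spindle between 0.027 and 0.064 m and z of vblock_a in the frame of packing between 0.008 and 0.016 m and x of vblock_a in the frame of packing between -0.013 and 0.013 m and y of vblock_a in the frame of packing between -0.013 and 0.013 m and x of vblock_a in the frame of spindle between -0.064 and -0.027 m)) and z of spindle in the frame of plate between 0.0575 and 0.0645 m and y of spindle in the frame of plate between -0.015 and 0.015 m and x of stop in the frame of spindle between 0.076 and 0.097 m and angle between spindle's own x axis and vertical between 1.5308 and 1.6108 rad and angle between the x axis of spindle and the x axis of plate, either way round below 0.12 rad and contact force between spindle and vblock_a above 0.3 N and contact force between spindle and vblock_b above 0.3 N and linear speed of each of spindle, vblock_a, vblock_b, packing below 0.02 m/s and angular speed of spindle below 0.3 rad/s); the robot touches nothing.
It fails at once if the hammer, the punch or the tin is shifted by more than 40 mm (distance of any of hammer, punch, tin from where it was at the start of the episode above 0.04 m).
It also fails if it takes over 120 s, if anything falls off the work surface, if the arm or the gripper's body presses on something with over 40 N, if the wrist force passes 120 N, or if a joint passes its speed limit or range.

### The arm

A 7-joint arm with a two-finger parallel gripper is mounted at the origin on the work surface. World frame = base frame: x ahead of the robot, y to its left, z up, the work surface at z = 0. Lengths are in m, angles in rad, forces in N, time in s.
With the tool pointing down it reaches from about 0.4 to 0.85 m from the base axis. Payload 4.5 kg.
Tool frame: the origin (TCP) lies at the very end of the fingers, on their centre line; the grasp point (between the pads) lies 19 mm behind it; y points along the fingers, x is the direction in which the jaws open and shut, and the axes are right-handed (so a half turn about y gives the same grasp; the last joint's range is limited). The gripper opens to 88 mm and grips with 3 to 60 N. Pads are 18 mm wide; open, the fingers measure 123 mm over their backs; the gripper's body (75 mm by 187 mm) begins 45 mm behind the grasp point.
Start: joints at [1.381, 0.689, -0.195, 1.565, 0.157, 0.902, -0.215], TCP at [0.139, -0.609, 0.239] pointing down, gripper open.
Joint ranges: [-3.01, 3.01], [-0.46, 2.08], [-1.47, 1.51], [0.13, 2.56], [-1, 4.14], [0.04, 2.09], [-2.66, 2.66]. Speed limits (rad/s): [2.57, 2.57, 3.14, 3.14, 3.14, 3.14, 3.14].

### API

Orientations are given as a rotation vector (axis times angle).
In Python, from rig import env, capture, calibration, sign_off gives the robot as it stands.
- The arm moves only by the tool play_rows, never from a script. Its arguments are lists of equal length, an entry for each row: "rot": the turn, a rotation vector about the world's x, y, z in rad, a list of three; "xyz": the shift along the world's x, y, z in m, a list of three; "jaw": the opening, from 0 (shut) to 1 (fully open). A call has 1 to 8 rows; each row is the pose to reach, as a shift and turn from the pose commanded when the call began; what a row does not reach only later rows make up. A row lasts 1/10 s, in which the tool goes at most 50 mm and 8.59 degrees, less where a joint would pass 70% of its speed; a pose out of reach is approached as far as the arm can. A call with a gripper value outside its range is refused whole. The fingers move at their own pace and stop on an object; the grip force is fixed at half the most. Time passes only in rows, so rows that repeat a pose let the fingers close. It gives the time, the measured TCP pose, the force and the opening at its end, in the units of the state.
- env.get_obs(): the state, without advancing time (a new reading comes with each control period).
- capture(name): name is "scene" or "side" or "wrist"; returns the picture (480x640x3 uint8, blue, green, red); there is no depth.
- calibration(name): a dict with "intrinsics" (3x3 intrinsics, pixels), "R" (3x3) and "t" (3): a world point X has camera coordinates R X + t. Camera axes: x right, y down, z forward; pixel columns grow to the right and rows downward; lengths in m; the calibration is good to about 2 mm. A picture is of the moment at which its call begins: read the wrist's pose just before it. calibration takes no time and is no camera call; for the wrist camera it gives the pose at the moment of the call.
- sign_off(): hands the job in, once; it reports no verdict.
The state is a dict: "time_s": time; "joint_positions": joint angles; "joint_velocities": joint speeds; "joint_efforts": joint torques, N m; "ee_pos": TCP position; "eef_rot": TCP orientation; "wrist_force": force on the tool from outside, world axes, zero at the start; "moment": the same for the moment, N m; "finger_gap": opening from 0.0 (shut) to 1.0 (fully open).
Only numpy, scipy, OpenCV 4.12 (cv2) and the standard library are available. Lean on these libraries where they do the work, as an engineer would, in place of code of your own. Each camera call takes 0.05 s, during which the arm holds its last target.

## Working session

There is one attempt and no reset: what is moved stays moved. The work goes in short steps, Python scripts to look and compute and a tool call to move; the robot and the scene stay as the last step left them, time stands still between calls to the robot, and variables do not carry over. Pictures are saved under pics/ and viewed, and the job is handed in when it is done.

Besides the shell and the picture viewer there is one more tool, called after "Request:" by a JSON object that holds its "fn" and its "kwargs", one argument or row to a line. play_rows: Moves the arm, as the interface text tells. Its arguments: {"type":"object","properties":{"rot":{"type":"array","items":{"type":"array","items":{"type":"number"}}},"xyz":{"type":"array","items":{"type":"array","items":{"type":"number"}}},"jaw":{"type":"array","items":{"type":"number"}}},"required":["rot","xyz","jaw"]}

```bash
mkdir -p pics; ls
python3 - <<'E'
from rig import env,capture,calibration
import cv2,numpy as np
o=env.get_obs()
for k,v in o.items(): print(k,np.round(v,4))
for n in("scene","side","wrist"):
    c=calibration(n); print(n,np.round(c["intrinsics"],1).tolist(),np.round(c["R"],3).tolist(),np.round(c["t"],3))
    cv2.imwrite(f"pics/{n}0.png",capture(n))
E
```

```text
pics
time_s 0.0
joint_positions [ 1.3808  0.69   -0.1945  1.5664  0.1573  0.9025 -0.2151]
joint_velocities [ 0.0004  0.      0.0016  0.0019  0.0001 -0.0017 -0.    ]
joint_efforts [ 2.00000e-04 -5.27564e+01 -1.26680e+00 -1.53428e+01 -5.27000e-02
  6.40000e-03  2.00000e-04]
ee_pos [ 0.1385 -0.6088  0.2379]
eef_rot [-1.3057  1.0439 -1.0413]
wrist_force [-0.3746  0.371  -0.439 ]
moment [ 0.0194 -0.0126  0.0217]
finger_gap 1.0014
scene [[447.9, 0.0, 322.0], [0.0, 447.9, 240.9], [0.0, 0.0, 1.0]] [[-0.2, 0.979, -0.026], [0.492, 0.078, -0.867], [-0.847, -0.186, -0.498]] [ 0.119 -0.19   1.407]
side [[572.6, 0.0, 315.1], [0.0, 572.6, 251.4], [0.0, 0.0, 1.0]] [[-0.972, -0.236, -0.013], [-0.168, 0.728, -0.664], [0.166, -0.643, -0.747]] [0.542 0.114 1.205]
wrist [[365.9, 0.0, 315.7], [0.0, 365.9, 237.3], [0.0, 0.0, 1.0]] [[0.222, -0.975, -0.002], [-0.934, -0.214, 0.286], [-0.279, -0.062, -0.958]] [-0.624 -0.039  0.391]
```

View pics/scene0.png

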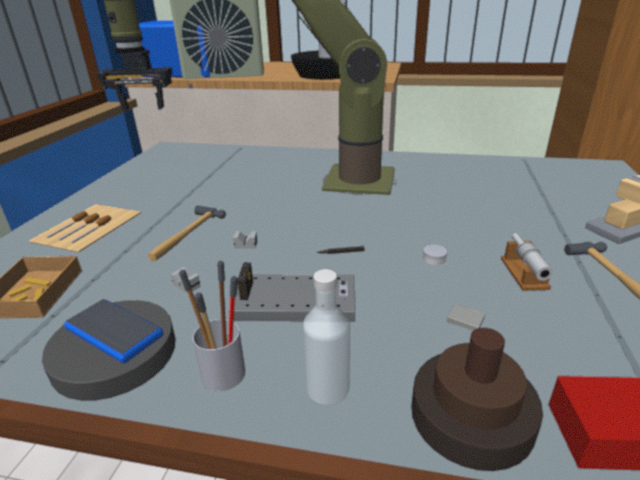

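View pics/side0.png

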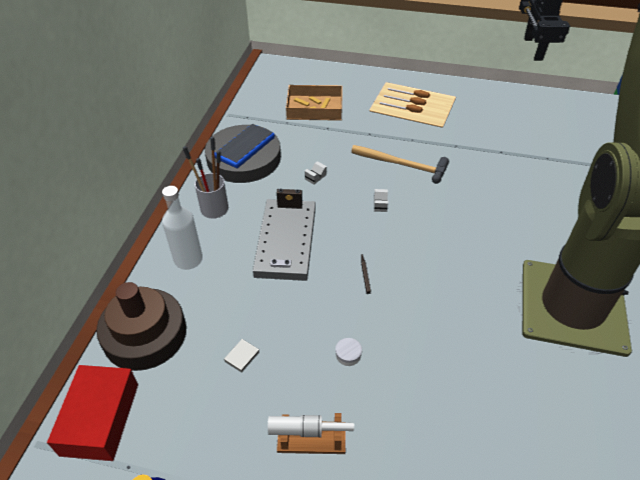

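View pics/wrist0.png

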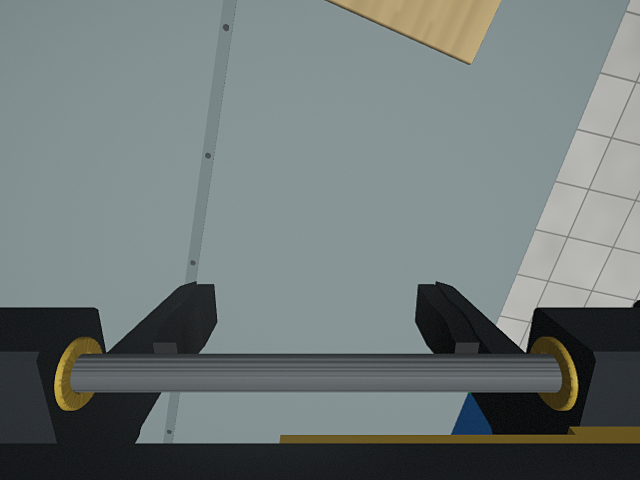

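The scene picture shows the stop at the plate's −y end (245,280) and the strap at (342,289). The V-blocks are at (245,239) and (186,280), the packing at (466,317), and the spindle at (527,260) with its thick end away from the robot. I'll enlarge crops next.

Run:
```python
import cv2,numpy as np
s=cv2.imread("pics/scene0.png"); d=cv2.imread("pics/side0.png")
def crop(im,x,y,w,h,k,name):
    c=cv2.resize(im[y:y+h,x:x+w],None,fx=k,fy=k,interpolation=cv2.INTER_CUBIC)
    for i in range(x-x%20+20,x+w,20): cv2.putText(c,str(i),((i-x)*k,8),0,.3,(0,0,255)); c[10:16,(i-x)*k]=(0,0,255)
    for j in range(y-y%20+20,y+h,20): cv2.putText(c,str(j),(0,(j-y)*k),0,.3,(0,0,255)); c[(j-y)*k,20:26]=(0,0,255)
    cv2.imwrite("pics/"+name,c)
crop(d,240,140,160,148,5 and 4,"c1.png")
crop(d,210,320,160,140,4,"c2.png")
crop(s,150,220,210,110,3,"c3.png")
crop(s,400,220,160,115,4,"c4.png")
```

```text
(no output)
```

View pics/c1.png

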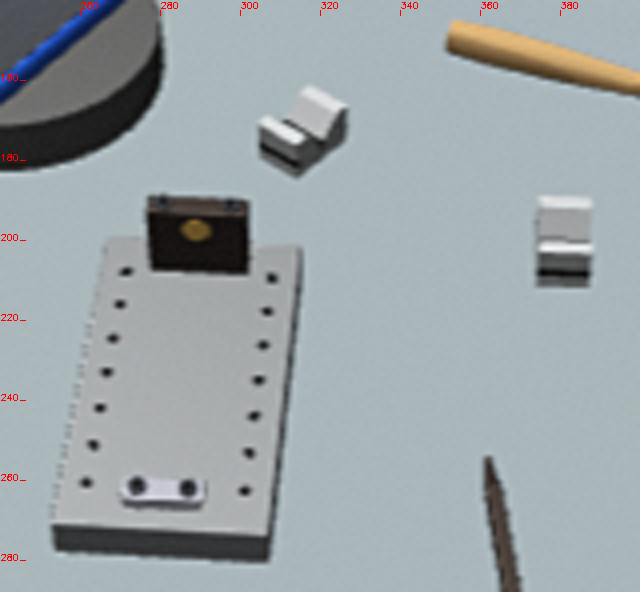

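View pics/c2.png

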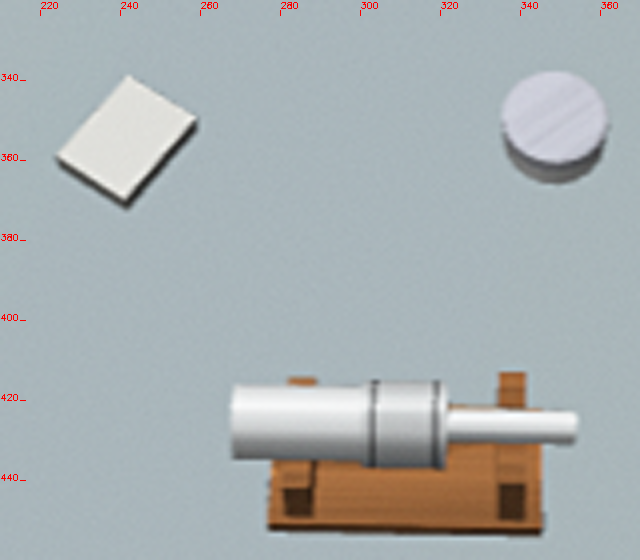

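View pics/c3.png

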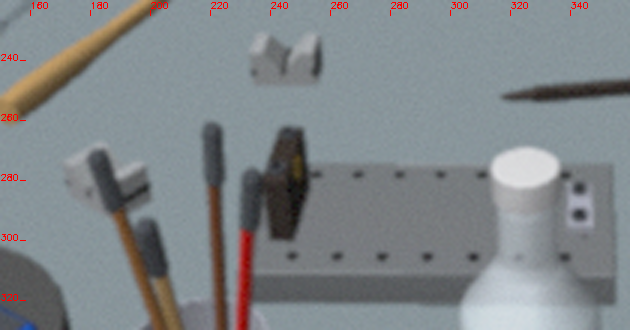

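View pics/c4.png

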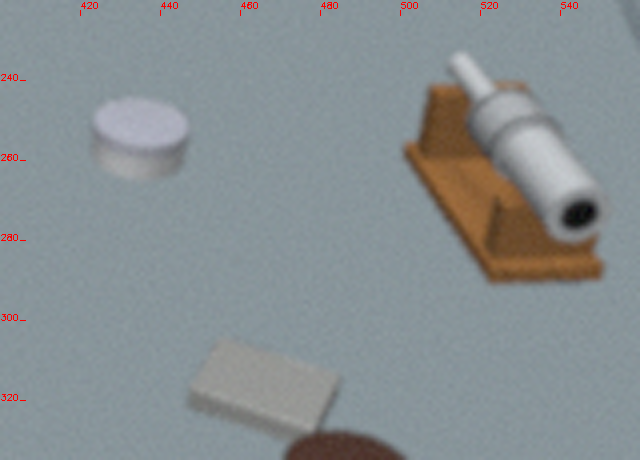

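```bash
cat > h.py <<'E'
import numpy as np,cv2
from rig import env,capture,calibration
from scipy.spatial.transform import Rotation as Ro
def ray(cal,u,v,z):
    K,R,t=map(np.array,(cal["intrinsics"],cal["R"],cal["t"]))
    d=R.T@np.linalg.solve(K,[u,v,1]); C=-R.T@t
    return C+d*(z-C[2])/d[2]
def proj(cal,X):
    K,R,t=map(np.array,(cal["intrinsics"],cal["R"],cal["t"]))
    p=K@(R@np.array(X)+t); return p[:2]/p[2]
def axes():
    o=env.get_obs(); M=Ro.from_rotvec(o["eef_rot"]).as_matrix(); return o,M
E
python3 - <<'E'
from h import *
c=calibration("side")
def show(n,off,pts,z):
    P=np.array([ray(c,off[0]+x/4,off[1]+y/4,z)[:2] for x,y in pts]); print(n,"mean",P.mean(0).round(4)); print(P.round(4).tolist())
    e=np.diff(np.vstack([P,P[:1]]),axis=0); print("  len",np.linalg.norm(e,axis=1).round(4),"ang",np.degrees(np.arctan2(e[:,1],e[:,0])).round(1))
A=(240,140);B=(210,320)
show("plate",A,[(106,240),(300,248),(270,535),(52,526)],.025)
show("stoptop",A,[(148,197),(248,200)],.073)
show("vnear",A,[(537,197),(592,197),(592,254),(537,254)],.029)
show("vfar",A,[(313,86),(347,103),(298,147),(259,125)],.029)
show("pack",B,[(128,76),(197,122),(126,199),(57,156)],.012)
show("spin",B,[(232,422),(577,427)],.05)
show("tin",B,[(554,117)],.024)
print(axes()[1].round(3))
E
```

```text
plate mean [ 0.6369 -0.0397]
[[0.714, -0.1414], [0.5971, -0.1609], [0.5598, 0.0614], [0.6768, 0.0821]]
  len [0.1185 0.2255 0.1189 0.2266] ang [-170.5   99.5   10.   -80.6]
stoptop mean [ 0.6531 -0.1394]
[[0.6822, -0.1341], [0.624, -0.1447]]
  len [0.0591 0.0591] ang [-169.7   10.3]
vnear mean [ 0.4439 -0.2123]
[[0.4645, -0.2336], [0.4316, -0.2412], [0.4238, -0.1909], [0.4559, -0.1836]]
  len [0.0338 0.0508 0.033  0.0508] ang [-167.1   98.8   12.9  -80.3]
vfar mean [ 0.6224 -0.2772]
[[0.6238, -0.3065], [0.5985, -0.2948], [0.6191, -0.2462], [0.6484, -0.2613]]
  len [0.0278 0.0528 0.0329 0.0514] ang [ 155.2   67.   -27.3 -118.5]
pack mean [0.6381 0.2785]
[[0.6491, 0.2446], [0.6074, 0.2622], [0.6278, 0.3111], [0.6682, 0.2962]]
  len [0.0452 0.0529 0.043  0.0551] ang [ 157.1   67.3  -20.2 -110.3]
spin mean [0.4655 0.4077]
[[0.5378, 0.4236], [0.3932, 0.3917]]
  len [0.1481 0.1481] ang [-167.5   12.5]
tin mean [0.4358 0.2267]
[[0.4358, 0.2267]]
  len [0.] ang [0.]
[[ 0.222 -0.     0.975]
 [-0.975  0.001  0.222]
 [-0.001 -1.    -0.   ]]
```

Plate centre is about (0.637,−0.040), and its +direction towards the stop is about −80°. I'll start with the near V-block, which goes under the thick journal.

Request:
{"fn": "play_rows", "kwargs": {
  "rot": [
    [0,0,-0.01],
    [0,0,-0.02],
    [0,0,-0.03],
    [0,0,-0.04],
    [0,0,-0.05],
    [0,0,-0.063],
    [0,0,-0.063],
    [0,0,-0.063]
  ],
  "xyz": [
    [0.03,0.038,0],
    [0.06,0.077,0],
    [0.09,0.115,-0.01],
    [0.12,0.153,-0.02],
    [0.15,0.19,-0.02],
    [0.18,0.23,-0.03],
    [0.21,0.27,-0.03],
    [0.24,0.306,-0.03]
  ],
  "jaw": [1,1,1,1,1,1,1,1]
}}

```text
time_s: 0.95
ee_pos: [0.3793, -0.3013, 0.2084]
eef_rot: [-1.281, 1.091, -1.089]
wrist_force: [0.6, -0.4, -0.7]
finger_gap: 1.001
```

Request:
{"fn": "play_rows", "kwargs": {
  "rot": [
    [0,0,0],
    [0,0,0],
    [0,0,0],
    [0,0,0]
  ],
  "xyz": [
    [0.03,0.04,0],
    [0.055,0.08,0],
    [0.065,0.091,0],
    [0.065,0.091,0]
  ],
  "jaw": [1,1,1,1]
}}

```text
time_s: 1.35
ee_pos: [0.4457, -0.2095, 0.2087]
eef_rot: [-1.282, 1.085, -1.085]
wrist_force: [-0.2, 0.1, 0.0]
finger_gap: 1.002
```

Run:
```python
from h import *
o,M=axes(); print(o["ee_pos"].round(4),M.round(3).tolist(),o["joint_positions"].round(2))
c=calibration("wrist"); cv2.imwrite("pics/w1.png",capture("wrist")); np.save("w1.npy",c,allow_pickle=True)
```

```text
[ 0.4457 -0.2095  0.2087] [[0.166, 0.001, 0.986], [-0.986, 0.001, 0.166], [-0.001, -1.0, 0.001]] [ 0.41  0.56 -0.1   1.99  0.09  0.59 -1.15]
```

View pics/w1.png

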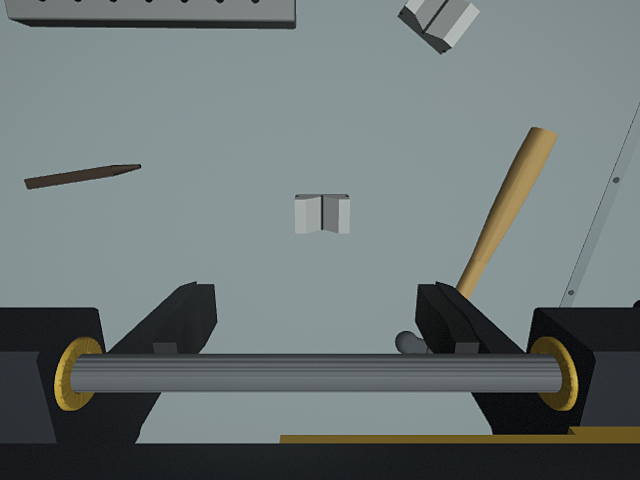

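The near V-block is at (322,213) with its groove running vertically in the image, already nearly aligned to the tool.

```bash
cat >> h.py <<'E'
def crop(im,x,y,w,h,k,name):
    c=cv2.resize(im[y:y+h,x:x+w],None,fx=k,fy=k,interpolation=cv2.INTER_CUBIC)
    for i in range(x-x%10+10,x+w,10): cv2.putText(c,str(i),((i-x)*k,8),0,.3,(0,0,255)); c[10:16,(i-x)*k]=(0,0,255)
    for j in range(y-y%10+10,y+h,10): cv2.putText(c,str(j),(0,(j-y)*k),0,.3,(0,0,255)); c[(j-y)*k,20:26]=(0,0,255)
    cv2.imwrite("pics/"+name,c)
E
python3 -c "
from h import *
crop(cv2.imread('pics/w1.png'),285,180,80,65,9,'w1c.png')"
```

```text
(no output)
```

View pics/w1c.png

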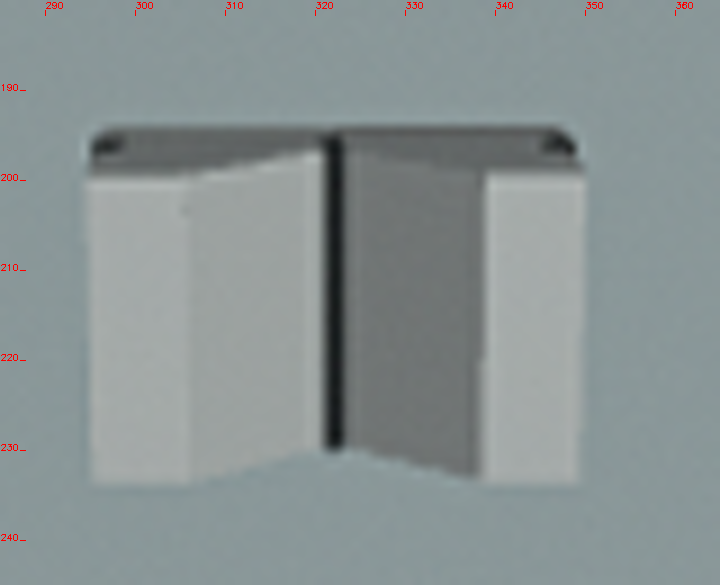

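Run:
```python
from h import *
c=np.load("w1.npy",allow_pickle=True).item()
P=np.array([ray(c,u,v,.029)[:2] for u,v in [(294.7,199.7),(350,199.5),(349.5,233.7),(295.2,233.9)]])
e=np.diff(np.vstack([P,P[:1]]),axis=0);print(P.mean(0).round(4),np.linalg.norm(e,axis=1).round(4),np.degrees(np.arctan2(e[:,1],e[:,0])).round(1))
# stop, plate near edge as seen
print(proj(c,[.637,-.04,.025]))
```

```text
[ 0.4433 -0.2158] [0.0499 0.0321 0.0503 0.0321] [ -80.2 -169.7   99.8    9.5]
[136.67402786 -69.01193228]
```

Request:
{"fn": "play_rows", "kwargs": {
  "rot": [
    [0,0,0],
    [0,0,0],
    [0,0,0],
    [0,0,0]
  ],
  "xyz": [
    [0,-0.004,-0.05],
    [0,-0.004,-0.1],
    [0,-0.004,-0.14],
    [0,-0.004,-0.14]
  ],
  "jaw": [1,1,1,1]
}}

```text
time_s: 1.8
ee_pos: [0.4391, -0.2172, 0.0645]
eef_rot: [-1.285, 1.101, -1.085]
wrist_force: [-0.6, 0.2, 0.2]
finger_gap: 1.001
```

Run:
```python
from h import *
for i in range(3):
    o,M=axes(); c=calibration("wrist"); im=capture("wrist"); print(o["ee_pos"].round(4),np.degrees(np.arctan2(M[1,0],M[0,0])).round(2),M[:,1].round(3),(-np.array(c["R"]).T@c["t"]).round(4))
cv2.imwrite("pics/w2.png",im);np.save("w2.npy",c,allow_pickle=True)
```

```text
[ 0.4391 -0.2172  0.0645] -80.96 [-0.01   0.002 -1.   ] [ 0.5137 -0.2059  0.21  ]
[ 0.4408 -0.2176  0.0671] -80.95 [-0.006  0.001 -1.   ] [ 0.5148 -0.2061  0.213 ]
[ 0.4425 -0.2179  0.069 ] -80.93 [-0.002 -0.    -1.   ] [ 0.5158 -0.2062  0.2151]
```

View pics/w2.png

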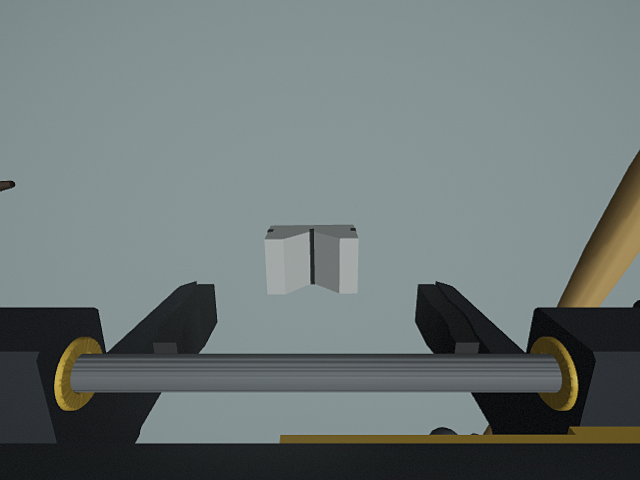

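Request:
{"fn": "play_rows", "kwargs": {
  "rot": [
    [0,0,0.01],
    [0,0,0.01],
    [0,0,0.01],
    [0,0,0.01],
    [0,0,0.01],
    [0,0,0.01]
  ],
  "xyz": [
    [0,0.001,-0.03],
    [0,0.001,-0.055],
    [0,0.001,-0.061],
    [0,0.001,-0.061],
    [0,0.001,-0.061],
    [0,0.001,-0.061]
  ],
  "jaw": [1,1,1,1,0.8,0.4]
}}

```text
time_s: 2.55
ee_pos: [0.4446, -0.216, 0.0093]
eef_rot: [-1.284, 1.08, -1.085]
wrist_force: [-0.3, 0.1, -0.1]
finger_gap: 0.838
```

Request:
{"fn": "play_rows", "kwargs": {
  "rot": [
    [0,0,0],
    [0,0,0],
    [0,0,0],
    [0,0,0],
    [0,0,0]
  ],
  "xyz": [
    [0,0,0],
    [0,0,0],
    [0,0,0],
    [0,0,0],
    [0,0,0]
  ],
  "jaw": [0.3,0.3,0.3,0.3,0.3]
}}

```text
time_s: 3.05
ee_pos: [0.4438, -0.2155, 0.008]
eef_rot: [-1.285, 1.082, -1.083]
wrist_force: [0.3, -0.0, 5.2]
finger_gap: 0.565
```

Request:
{"fn": "play_rows", "kwargs": {
  "rot": [
    [0,0,0],
    [0,0,0],
    [0,0,0],
    [0,0,0],
    [0,0,0],
    [0,0,0],
    [0,0,0],
    [0,0,0]
  ],
  "xyz": [
    [0,0,0.02],
    [0,0,0.05],
    [0,0.02,0.1],
    [0.02,0.05,0.14],
    [0.04,0.09,0.18],
    [0.05,0.13,0.21],
    [0.05,0.15,0.24],
    [0.05,0.15,0.24]
  ],
  "jaw": [0.3,0.3,0.3,0.3,0.3,0.3,0.3,0.3]
}}

```text
time_s: 3.85
ee_pos: [0.4969, -0.0597, 0.2513]
eef_rot: [-1.281, 1.071, -1.079]
wrist_force: [1.9, 0.1, -3.7]
finger_gap: 0.563
```

```bash
cat >> h.py <<'E'
def snap(n):
    im=capture("wrist") # settle
    o,M=axes(); c=calibration("wrist"); im=capture("wrist")
    print(o["time_s"],o["ee_pos"].round(4),"yaw",np.degrees(np.arctan2(M[1,0],M[0,0])).round(2),"gap",round(o["finger_gap"],3),o["joint_positions"].round(2))
    cv2.imwrite(f"pics/{n}.png",im);np.save(n+".npy",c,allow_pickle=True); return c,im
def quad(c,pts,z):
    P=np.array([ray(c,u,v,z)[:2] for u,v in pts])
    e=np.diff(np.vstack([P,P[:1]]),axis=0);print(P.mean(0).round(4),"len",np.linalg.norm(e,axis=1).round(4),"ang",np.degrees(np.arctan2(e[:,1],e[:,0])).round(1)); return P
E
python3 -c "
from h import *
snap('w3')"
```

```text
3.9 [ 0.4952 -0.0624  0.2496] yaw -79.89 gap 0.566 [ 0.07  0.51 -0.05  1.93  0.04  0.7  -1.4 ]
```

View pics/w3.png

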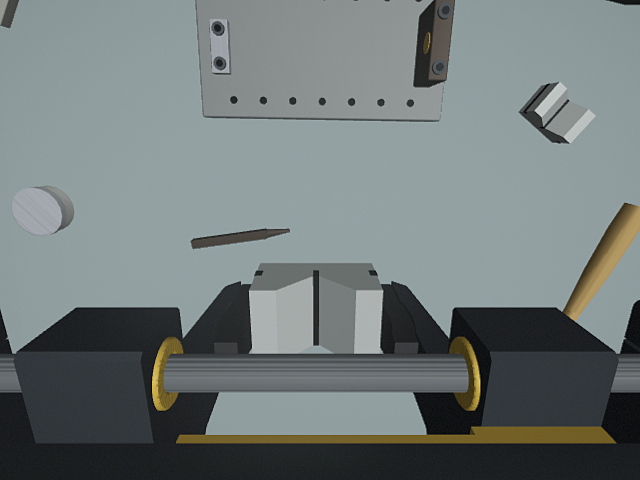

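```bash
python3 -c "
from h import *
im=cv2.imread('pics/w3.png')
crop(im,190,0,270,125,3-0,'w3a.png'); crop(im,510,70,95,80,8,'w3b.png')"
```

```text
(no output)
```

View pics/w3a.png

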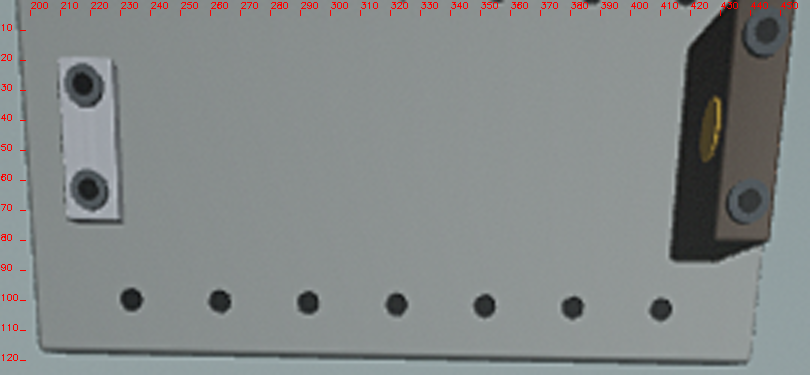

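View pics/w3b.png

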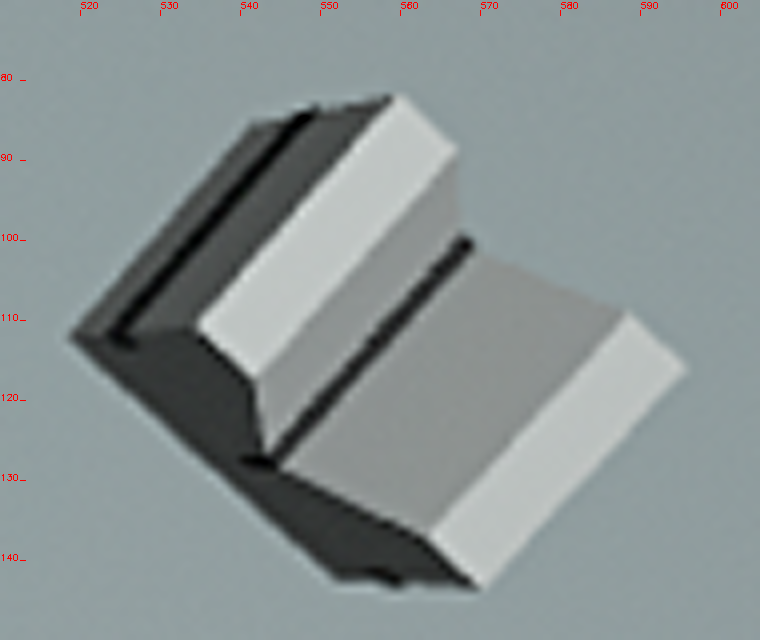

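Run:
```python
from h import *
c=np.load("w3.npy",allow_pickle=True).item()
quad(c,[(560.2,81.8),(596,116),(570.4,143.7),(534.4,110.9)],.029)
P=quad(c,[(203.3,116),(439.3,120.3)],.025); print(P.round(4))
S=np.array([ray(c,428.7,79.3,.073),ray(c,446.7,80,.073),ray(c,413.7,86.8,.025)]);print(S.round(4))
B=np.array([ray(c,217.7,28,.037),ray(c,219.2,63,.037)]);print(B.round(4))
u=(P[1]-P[0]);u/=np.linalg.norm(u); n=np.array([-u[1],u[0]])
print("u",u,np.degrees(np.arctan2(u[1],u[0])))
ce=P.mean(0)+n*.06; print("centre from edge",ce)
print("stop pts local",[( (s[:2]-ce)@u,(s[:2]-ce)@n) for s in S]); print("strap local",[((s[:2]-ce)@u,(s[:2]-ce)@n) for s in B])
```

```text
[ 0.624  -0.2804] len [0.0499 0.0321 0.0502 0.0323] ang [-117.1  153.    63.1  -27.4]
[ 0.5792 -0.0528] len [0.2278 0.2278] ang [-80.9  99.1]
[[ 0.5611  0.0596]
 [ 0.5973 -0.1653]]
[[ 0.6228 -0.1332  0.073 ]
 [ 0.6248 -0.1478  0.073 ]
 [ 0.6222 -0.1334  0.025 ]]
[[0.6368 0.0503 0.037 ]
 [0.609  0.0462 0.037 ]]
u [ 0.15854264 -0.98735213] -80.8776841529585
centre from edge [ 0.63844629 -0.04331941]
stop pts local [(np.float64(0.08628101929146884), np.float64(-0.02972908124531339)), (np.float64(0.10104357358771784), np.float64(-0.0300036048320468)), (np.float64(0.0863909345125847), np.float64(-0.030362328437330978))]
strap local [(np.float64(-0.09272178905076868), np.float64(0.01320623817579402)), (np.float64(-0.09300033619326306), np.float64(-0.01485007013520044))]
```

Request:
{"fn": "play_rows", "kwargs": {
  "rot": [
    [0,0,0.15],
    [0,0,0.3],
    [0,0,0.45],
    [0,0,0.6],
    [0,0,0.75],
    [0,0,0.9],
    [0,0,1.05],
    [0,0,1.2]
  ],
  "xyz": [
    [0.02,0,0],
    [0.04,-0.005,0],
    [0.06,-0.01,0],
    [0.08,-0.015,0],
    [0.1,-0.02,0],
    [0.12,-0.025,0],
    [0.14,-0.028,0],
    [0.153,-0.0285,-0.02]
  ],
  "jaw": [0.3,0.3,0.3,0.3,0.3,0.3,0.3,0.3]
}}

```text
time_s: 4.75
ee_pos: [0.648, -0.0974, 0.2269]
eef_rot: [-1.566, 0.154, -0.157]
wrist_force: [0.2, 0.7, -1.6]
finger_gap: 0.565
```

Request:
{"fn": "play_rows", "kwargs": {
  "rot": [
    [0,0,0.13],
    [0,0,0.25],
    [0,0,0.36],
    [0,0,0.36],
    [0,0,0.36],
    [0,0,0.36],
    [0,0,0.36]
  ],
  "xyz": [
    [0,0,-0.03],
    [0,0,-0.06],
    [0,0,-0.1],
    [0,0,-0.14],
    [0,0,-0.15],
    [0,0,-0.15],
    [0,0,-0.15]
  ],
  "jaw": [0.3,0.3,0.3,0.3,0.3,0.3,0.3]
}}

```text
time_s: 5.45
ee_pos: [0.6474, -0.0945, 0.0785]
eef_rot: [-1.567, -0.126, 0.124]
wrist_force: [0.9, -0.0, -1.5]
finger_gap: 0.568
```

```bash
python3 -c "
from h import *
snap('w4'); cv2.imwrite('pics/s4.png',capture('side'))
crop(cv2.imread('pics/s4.png'),230,130,180,150,4,'s4c.png')"
```

```text
5.5 [ 0.648  -0.0943  0.0794] yaw 9.12 gap 0.566 [ 0.28  0.95 -0.4   1.58  0.5   0.71 -0.19]
```

View pics/w4.png

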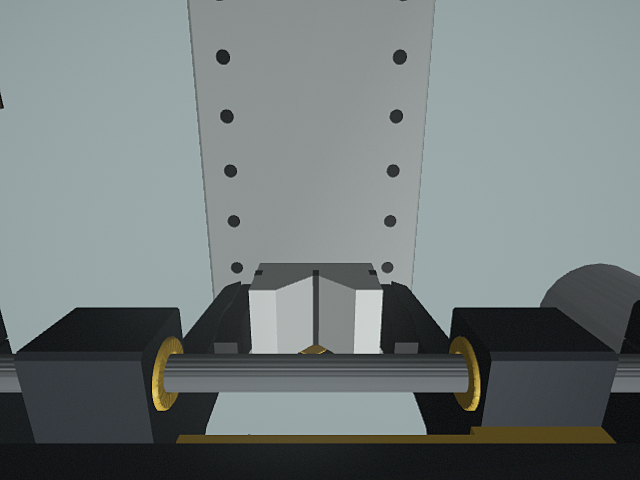

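View pics/s4c.png

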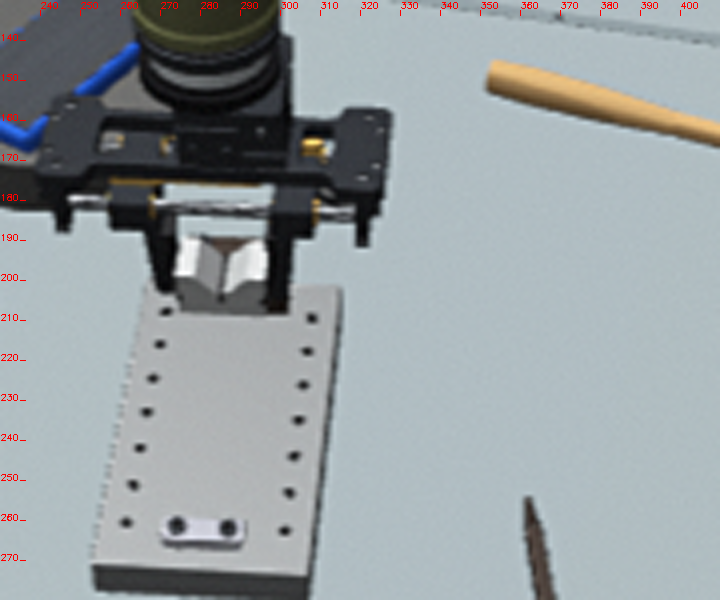

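Run:
```python
from h import *
c=np.load("w4.npy",allow_pickle=True).item()
for a,b in [((223,57),(400,57)),((226.7,116),(396.3,116)),((230.5,170.5),(393,170.5)),((233.7,221),(390,221)),((236.8,267.5),(387.3,267.5))]:
    A=ray(c,*a,.025);B=ray(c,*b,.025);print(((A+B)/2).round(4),np.linalg.norm(A-B).round(4),np.degrees(np.arctan2(*(B-A)[1::-1])).round(2))
```

```text
[0.6294 0.0119 0.025 ] 0.0883 9.16
[ 0.6337 -0.0157  0.025 ] 0.0883 9.14
[ 0.6382 -0.0434  0.025 ] 0.0882 9.12
[ 0.6427 -0.0713  0.025 ] 0.0883 9.1
[ 0.6472 -0.099   0.025 ] 0.0883 9.08
```

Request:
{"fn": "play_rows", "kwargs": {
  "rot": [
    [0,0,0],
    [0,0,0],
    [0,0,0],
    [0,0,0],
    [0,0,0]
  ],
  "xyz": [
    [-0.001,0.001,-0.02],
    [-0.001,0.001,-0.035],
    [-0.001,0.001,-0.042],
    [-0.001,0.001,-0.045],
    [-0.001,0.001,-0.045]
  ],
  "jaw": [0.3,0.3,0.3,0.3,0.3]
}}

```text
time_s: 6.1
ee_pos: [0.646, -0.0929, 0.0333]
eef_rot: [-1.567, -0.126, 0.125]
wrist_force: [0.0, 0.4, -3.0]
finger_gap: 0.562
```

Nearly down, with −3 N from payload and no contact yet. I'll lower 1 mm more, release and rise.

Request:
{"fn": "play_rows", "kwargs": {
  "rot": [
    [0,0,0],
    [0,0,0],
    [0,0,0],
    [0,0,0],
    [0,0,0]
  ],
  "xyz": [
    [0,0,-0.001],
    [0,0,-0.001],
    [0,0,-0.001],
    [0,0,-0.001],
    [0,0,-0.001]
  ],
  "jaw": [0.3,0.3,0.8,1,1]
}}

```text
time_s: 6.6
ee_pos: [0.6461, -0.093, 0.0319]
eef_rot: [-1.567, -0.126, 0.125]
wrist_force: [-0.6, 0.1, 0.7]
finger_gap: 0.816
```

Request:
{"fn": "play_rows", "kwargs": {
  "rot": [
    [0,0,0],
    [0,0,0],
    [0,0,0],
    [0,0,0],
    [0,0,0],
    [0,0,0],
    [0,0,0],
    [0,0,0]
  ],
  "xyz": [
    [0,0,0],
    [0,0,0.02],
    [0,0,0.06],
    [0,0.01,0.11],
    [0,0.04,0.15],
    [0,0.08,0.18],
    [0,0.13,0.2],
    [0,0.18,0.2]
  ],
  "jaw": [1,1,1,1,1,1,1,1]
}}

```text
time_s: 7.4
ee_pos: [0.6476, 0.0838, 0.2351]
eef_rot: [-1.567, -0.129, 0.119]
wrist_force: [1.1, 0.7, -0.6]
finger_gap: 1.002
```

Request:
{"fn": "play_rows", "kwargs": {
  "rot": [
    [0,0,0.15],
    [0,0,0.3],
    [0,0,0.45],
    [0,0,0.6],
    [0,0,0.75],
    [0,0,0.9],
    [0,0,1.035],
    [0,0,1.035]
  ],
  "xyz": [
    [0,0.04,0],
    [0,0.08,0],
    [0,0.12,0],
    [0,0.16,-0.02],
    [-0.007,0.19,-0.04],
    [-0.007,0.19,-0.06],
    [-0.007,0.19,-0.06],
    [-0.007,0.19,-0.06]
  ],
  "jaw": [1,1,1,1,1,1,1,1]
}}

```text
time_s: 8.2
ee_pos: [0.6383, 0.2725, 0.1704]
eef_rot: [-1.363, -0.927, 0.93]
wrist_force: [0.4, -0.6, 0.7]
finger_gap: 1.0
```

```bash
python3 -c "
from h import *
c,im=snap('w5'); crop(im,250,150,130,120,6,'w5c.png')"
```

```text
8.25 [0.6388 0.2726 0.1712] yaw 68.29 gap 1.001 [-0.15  0.93 -0.68  1.38  0.62  1.05  0.25]
```

View pics/w5.png

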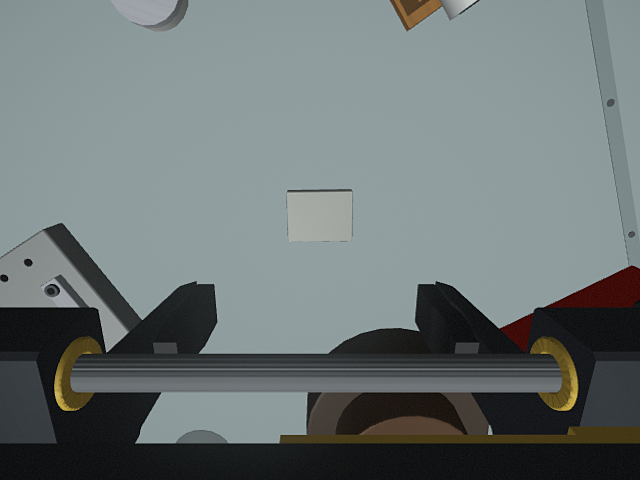

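View pics/w5c.png

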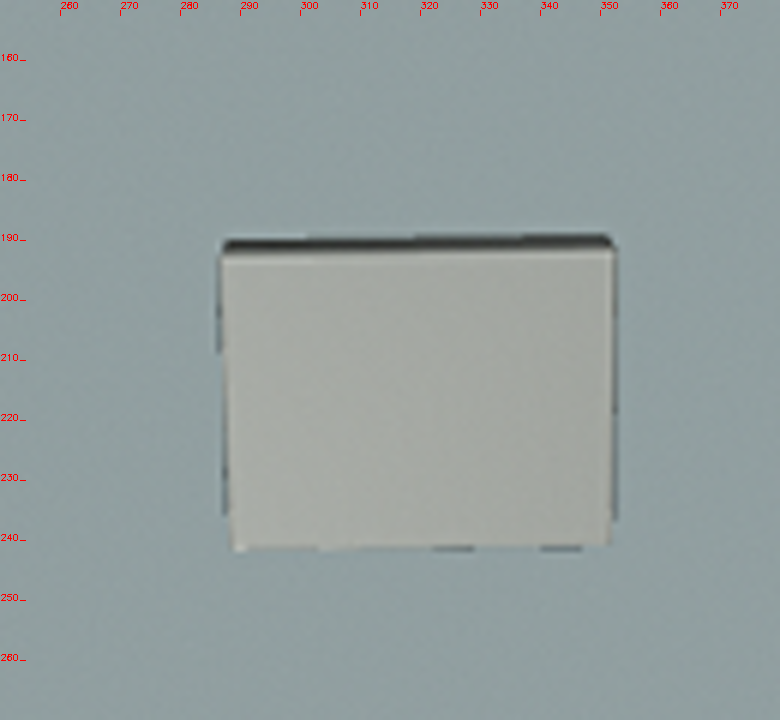

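Run:
```python
from h import *
c=np.load("w5.npy",allow_pickle=True).item()
quad(c,[(287,192.5),(351.8,191.3),(351.7,240.8),(288.7,241.5)],.012)
s=calibration("side")
print(ray(s,97,325,0.03),ray(s,185,330,0.03),ray(s,141,366,0.0),ray(s,129,291,.12))
```

```text
[0.6394 0.2765] len [0.0544 0.0435 0.055  0.0431] ang [  69.4  -20.2 -111.   159. ]
[0.93848537 0.29035204 0.03      ] [0.7609799  0.26110234 0.03      ] [0.82600079 0.34207082 0.        ] [0.86042841 0.25506044 0.12      ]
```

Request:
{"fn": "play_rows", "kwargs": {
  "rot": [
    [0,0,0.017],
    [0,0,0.017],
    [0,0,0.017],
    [0,0,0.017],
    [0,0,0.017],
    [0,0,0.017],
    [0,0,0.017],
    [0,0,0.017]
  ],
  "xyz": [
    [0.001,-0.001,-0.05],
    [0.001,-0.001,-0.1],
    [0.001,-0.001,-0.14],
    [0.001,-0.001,-0.16],
    [0.001,-0.001,-0.164],
    [0.001,-0.001,-0.167],
    [0.001,-0.001,-0.167],
    [0.001,-0.001,-0.167]
  ],
  "jaw": [1,1,1,1,1,1,1,1]
}}

```text
time_s: 9.1
ee_pos: [0.641, 0.2725, 0.0068]
eef_rot: [-1.358, -0.943, 0.938]
wrist_force: [0.1, -0.3, -0.8]
finger_gap: 1.0
```

Request:
{"fn": "play_rows", "kwargs": {
  "rot": [
    [0,0,0],
    [0,0,0],
    [0,0,0],
    [0,0,0],
    [0,0,0],
    [0,0,0],
    [0,0,0]
  ],
  "xyz": [
    [0,0,0],
    [0,0,0],
    [0,0,0],
    [0,0,0],
    [0,0,0],
    [0,0,0],
    [0,0,0]
  ],
  "jaw": [0.4,0.4,0.4,0.4,0.4,0.4,0.4]
}}

```text
time_s: 9.8
ee_pos: [0.64, 0.2725, 0.0049]
eef_rot: [-1.357, -0.942, 0.94]
wrist_force: [1.3, 2.3, 1.6]
finger_gap: 0.627
```

Request:
{"fn": "play_rows", "kwargs": {
  "rot": [
    [0,0,0],
    [0,0,0],
    [0,0,-0.1],
    [0,0,-0.25],
    [0,0,-0.4],
    [0,0,-0.55],
    [0,0,-0.7],
    [0,0,-0.85]
  ],
  "xyz": [
    [0,0,0.01],
    [0,0,0.04],
    [0,-0.01,0.08],
    [0,-0.04,0.12],
    [0,-0.08,0.15],
    [0,-0.12,0.15],
    [-0.005,-0.16,0.15],
    [-0.005,-0.2,0.15]
  ],
  "jaw": [0.4,0.4,0.4,0.4,0.4,0.4,0.4,0.4]
}}

```text
time_s: 10.6
ee_pos: [0.6332, 0.0692, 0.155]
eef_rot: [-1.554, -0.278, 0.281]
wrist_force: [0.3, 0.5, -3.1]
finger_gap: 0.628
```

Request:
{"fn": "play_rows", "kwargs": {
  "rot": [
    [0,0,-0.1],
    [0,0,-0.2],
    [0,0,-0.202],
    [0,0,-0.202],
    [0,0,-0.202],
    [0,0,-0.202]
  ],
  "xyz": [
    [-0.002,-0.04,0],
    [-0.002,-0.07,0],
    [-0.002,-0.082,-0.03],
    [-0.002,-0.082,-0.06],
    [-0.002,-0.082,-0.07],
    [-0.002,-0.082,-0.07]
  ],
  "jaw": [0.4,0.4,0.4,0.4,0.4,0.4]
}}

```text
time_s: 11.2
ee_pos: [0.6311, -0.0101, 0.0833]
eef_rot: [-1.567, -0.123, 0.129]
wrist_force: [-0.2, 0.2, -1.9]
finger_gap: 0.63
```

```bash
python3 -c "
from h import *
c,im=snap('w6'); cv2.imwrite('pics/s6.png',capture('side'))
crop(cv2.imread('pics/s6.png'),230,130,180,150,4,'s6c.png')"
```

```text
11.25 [ 0.6324 -0.0096  0.0847] yaw 9.22 gap 0.631 [ 0.15  0.92 -0.39  1.65  0.51  0.68 -0.34]
```

View pics/w6.png

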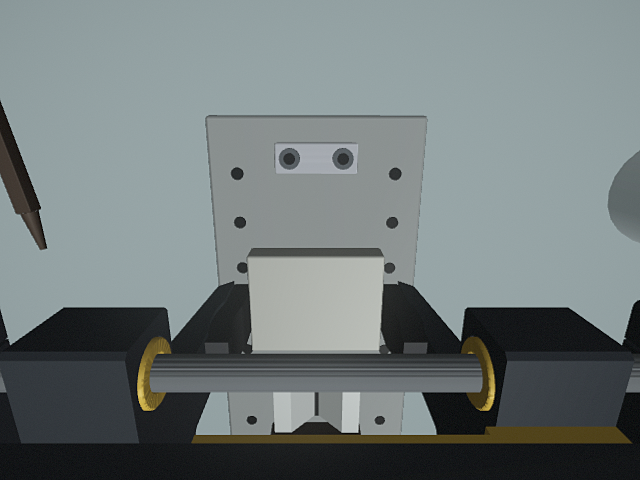

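View pics/s6c.png

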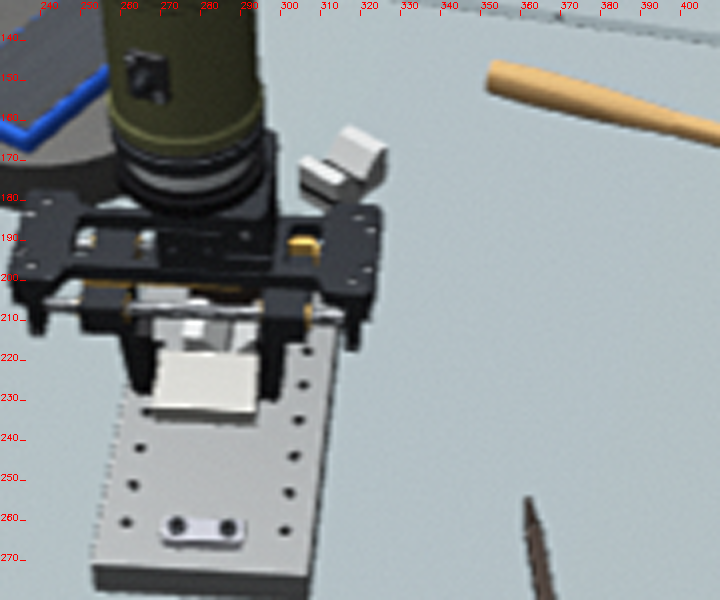

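Run:
```python
from h import *
c=np.load("w6.npy",allow_pickle=True).item()
A=ray(c,250,257,.0918);B=ray(c,382.5,257,.0918);print(A,B,np.linalg.norm(A-B))
t=np.array([-.1584,.9874]); print("front edge ahead of tcp", ((A+B)[:2]/2-[.6324,-.0096])@t)
ce=np.array([.6382,-.0434]); print("s front edge", -(((A+B)[:2]/2-ce)@t))
```

```text
[0.60273328 0.00984392 0.0918    ] [0.6554746 0.0184488 0.0918   ] 0.053438666262441176
front edge ahead of tcp 0.023969251700327883
s front edge -0.058262091700327895
```

Request:
{"fn": "play_rows", "kwargs": {
  "rot": [
    [0,0,0],
    [0,0,0],
    [0,0,0],
    [0,0,0],
    [0,0,0],
    [0,0,0]
  ],
  "xyz": [
    [0,0.004,-0.02],
    [0,0.004,-0.04],
    [0,0.004,-0.048],
    [0,0.004,-0.052],
    [0,0.004,-0.053],
    [0,0.004,-0.053]
  ],
  "jaw": [0.4,0.4,0.4,0.4,0.4,0.4]
}}

```text
time_s: 11.95
ee_pos: [0.6334, -0.0062, 0.0325]
eef_rot: [-1.567, -0.127, 0.124]
wrist_force: [0.1, 0.2, -2.2]
finger_gap: 0.631
```

Request:
{"fn": "play_rows", "kwargs": {
  "rot": [
    [0,0,0],
    [0,0,0],
    [0,0,0],
    [0,0,0],
    [0,0,0],
    [0,0,0]
  ],
  "xyz": [
    [-0.001,0,-0.002],
    [-0.001,0,-0.0025],
    [-0.001,0,-0.0025],
    [-0.001,0,-0.0025],
    [-0.001,0,-0.0025],
    [-0.001,0,-0.0025]
  ],
  "jaw": [0.4,0.4,0.4,0.8,1,1]
}}

```text
time_s: 12.55
ee_pos: [0.6319, -0.0063, 0.0291]
eef_rot: [-1.567, -0.126, 0.125]
wrist_force: [-0.2, 0.1, 0.5]
finger_gap: 0.876
```

Request:
{"fn": "play_rows", "kwargs": {
  "rot": [
    [0,0,0],
    [0,0,0],
    [0,0,0],
    [0,0,0.15],
    [0,0,0.3],
    [0,0,0.45],
    [0,0,0.6],
    [0,0,0.75]
  ],
  "xyz": [
    [0,0,0],
    [0,0,0.02],
    [0,0,0.07],
    [0,0,0.12],
    [0,-0.03,0.16],
    [0,-0.07,0.18],
    [0,-0.12,0.18],
    [0,-0.16,0.18]
  ],
  "jaw": [1,1,1,1,1,1,1,1]
}}

```text
time_s: 13.35
ee_pos: [0.6318, -0.1699, 0.2102]
eef_rot: [-1.453, -0.714, 0.713]
wrist_force: [0.1, -0.4, 0.2]
finger_gap: 0.995
```

Request:
{"fn": "play_rows", "kwargs": {
  "rot": [
    [0,0,0.1],
    [0,0,0.19],
    [0,0,0.19],
    [0,0,0.19],
    [0,0,0.19],
    [0,0,0.19]
  ],
  "xyz": [
    [0,-0.04,0],
    [-0.004,-0.08,0],
    [-0.008,-0.115,0],
    [-0.008,-0.115,-0.03],
    [-0.008,-0.115,-0.04],
    [-0.008,-0.115,-0.04]
  ],
  "jaw": [1,1,1,1,1,1]
}}

```text
time_s: 13.95
ee_pos: [0.6225, -0.28, 0.1672]
eef_rot: [-1.391, -0.855, 0.858]
wrist_force: [0.6, 0.1, 1.3]
finger_gap: 0.999
```

```bash
python3 -c "
from h import *
c,im=snap('w7'); crop(im,270,160,110,100,7,'w7c.png')
s=calibration('side');print(ray(s,212,214,0),ray(s,187,150,.13),ray(s,212,137,.13))"
```

```text
14.0 [ 0.6237 -0.2796  0.1687] yaw 63.16 gap 0.999 [ 0.7   0.94 -0.73  1.42  0.67  1.05  0.94]
[ 0.83936332 -0.08886774  0.        ] [ 0.90858563 -0.15957966  0.13      ] [ 0.86814918 -0.2202303   0.13      ]
```

View pics/w7.png

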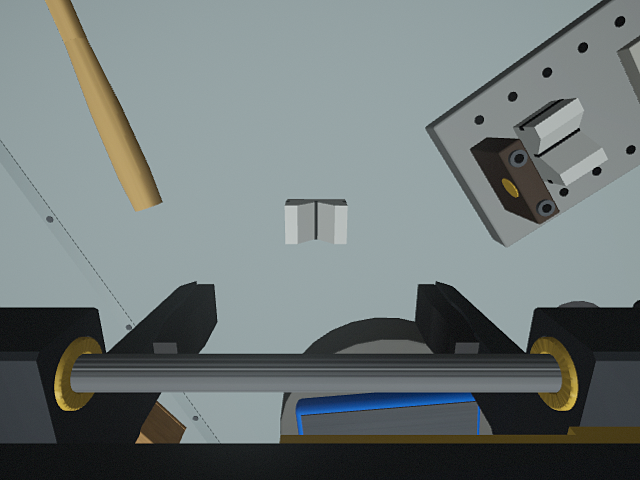

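View pics/w7c.png

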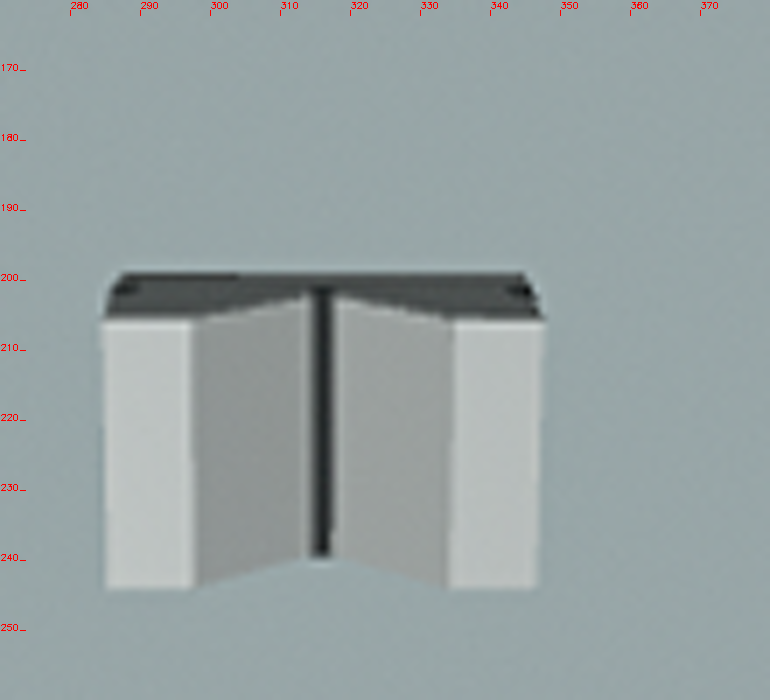

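Run:
```python
from h import *
c=np.load("w7.npy",allow_pickle=True).item()
quad(c,[(284.6,205.7),(347.4,205.6),(346.4,244),(285.2,244)],.029)
for z in(0,.04,.06): print(ray(c,380,318,z), ray(c,300,400,z))
s=calibration("side")
print(ray(s,280,153,.04),ray(s,252,134,.055))
```

```text
[ 0.6249 -0.2795] len [0.0499 0.032  0.0502 0.0319] ang [  63.2  -26.9 -116.8  152.7]
[ 0.74167461 -0.26952057  0.        ] [ 0.79075205 -0.38174539  0.        ]
[ 0.71843922 -0.26660156  0.04      ] [ 0.76128793 -0.36458322  0.04      ]
[ 0.70682153 -0.26514205  0.06      ] [ 0.74655587 -0.35600213  0.06      ]
[ 0.72578106 -0.30494473  0.04      ] [ 0.8144709  -0.34740009  0.055     ]
```

Request:
{"fn": "play_rows", "kwargs": {
  "rot": [
    [0,0,0],
    [0,0,0],
    [0,0,0],
    [0,0,0],
    [0,0,0],
    [0,0,0],
    [0,0,0],
    [0,0,0]
  ],
  "xyz": [
    [0.001,0,-0.05],
    [0.001,0,-0.1],
    [0.001,0,-0.14],
    [0.001,0,-0.155],
    [0.001,0,-0.161],
    [0.001,0,-0.161],
    [0.001,0,-0.161],
    [0.001,0,-0.161]
  ],
  "jaw": [1,1,1,1,1,1,1,1]
}}

```text
time_s: 14.85
ee_pos: [0.6262, -0.2817, 0.0104]
eef_rot: [-1.399, -0.858, 0.854]
wrist_force: [0.5, -0.6, -0.7]
finger_gap: 0.997
```

Request:
{"fn": "play_rows", "kwargs": {
  "rot": [
    [0,0,0],
    [0,0,0],
    [0,0,0],
    [0,0,0],
    [0,0,0],
    [0,0,0],
    [0,0,0]
  ],
  "xyz": [
    [0,0,0],
    [0,0,0],
    [0,0,0],
    [0,0,0],
    [0,0,0],
    [0,0,0],
    [0,0,0]
  ],
  "jaw": [0.3,0.3,0.3,0.3,0.3,0.3,0.3]
}}

```text
time_s: 15.55
ee_pos: [0.6249, -0.281, 0.0081]
eef_rot: [-1.396, -0.856, 0.856]
wrist_force: [-0.5, 0.4, 0.0]
finger_gap: 0.565
```

Request:
{"fn": "play_rows", "kwargs": {
  "rot": [
    [0,0,0],
    [0,0,0],
    [0,0,-0.1],
    [0,0,-0.25],
    [0,0,-0.4],
    [0,0,-0.55],
    [0,0,-0.7],
    [0,0,-0.85]
  ],
  "xyz": [
    [0,0,0.01],
    [0,0,0.05],
    [0,0.01,0.1],
    [0,0.05,0.15],
    [0,0.09,0.17],
    [0.004,0.13,0.17],
    [0.007,0.17,0.17],
    [0.007,0.2,0.17]
  ],
  "jaw": [0.3,0.3,0.3,0.3,0.3,0.3,0.3,0.3]
}}

```text
time_s: 16.35
ee_pos: [0.6317, -0.0773, 0.1792]
eef_rot: [-1.56, -0.195, 0.193]
wrist_force: [1.3, 1.0, -2.1]
finger_gap: 0.566
```

Request:
{"fn": "play_rows", "kwargs": {
  "rot": [
    [0,0,-0.093],
    [0,0,-0.093],
    [0,0,-0.093],
    [0,0,-0.093]
  ],
  "xyz": [
    [0,0.01,0],
    [0,0.01,0],
    [0,0.01,0],
    [0,0.01,0]
  ],
  "jaw": [0.3,0.3,0.3,0.3]
}}

```text
time_s: 16.75
ee_pos: [0.6314, -0.0736, 0.1779]
eef_rot: [-1.569, -0.122, 0.123]
wrist_force: [-0.3, 0.8, -3.0]
finger_gap: 0.565
```

```bash
python3 -c "
from h import *
c,im=snap('w8'); crop(im,200,60,230,210,3,'w8c.png')"
```

```text
16.8 [ 0.6315 -0.0735  0.1779] yaw 8.91 gap 0.562 [ 0.3   0.81 -0.48  1.58  0.45  0.87 -0.19]
```

View pics/w8.png

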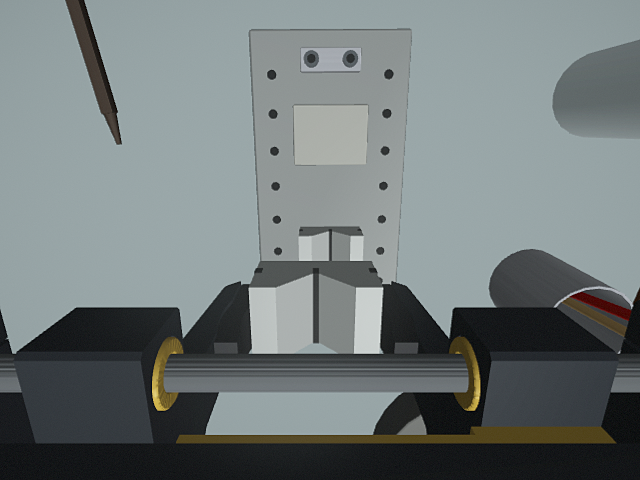

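View pics/w8c.png

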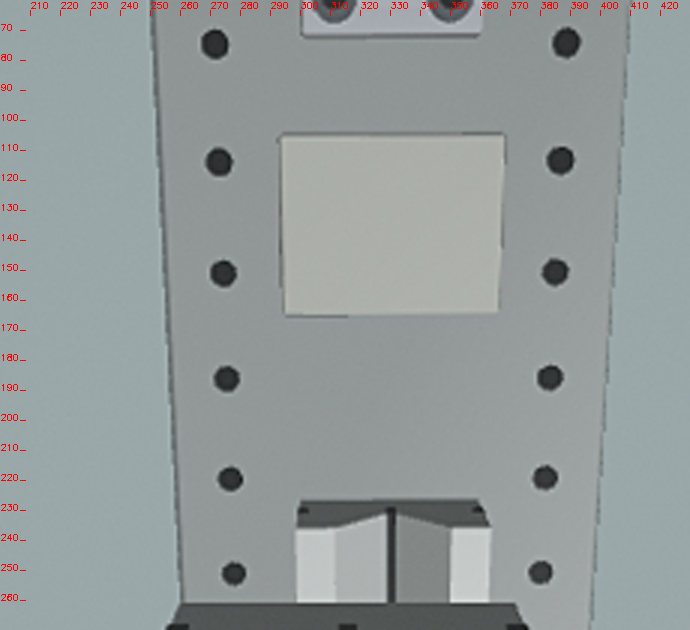

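Run:
```python
from h import *
c=np.load("w8.npy",allow_pickle=True).item()
u=np.array([.1584,-.9874]);n=np.array([.9874,.1584]);ce=np.array([.6382,-.0434])
L=lambda p:(round((p[:2]-ce)@u*1000,1),round((p[:2]-ce)@n*1000,1))
for a,b in [((271.5,74.7),(388.5,74.3)),((274.6,150.7),(384.8,150.5)),((278,251),(380.3,250.7))]:
    print(L((ray(c,*a,.025)+ray(c,*b,.025))/2))
P=quad(c,[(293.7,104.7),(368,104.7),(366.5,164.3),(295,165)],.037); print(L(P.mean(0)),[L(p) for p in P])
A=ray(c,299,235.7,.054);B=ray(c,363.3,235.7,.054);print(L(A),L(B))
g=ray(c,330.3,231,.039);print(L(g)); print("tcp",L(np.array([.6315,-.0735])))
```

```text
(np.float64(-83.8), np.float64(-0.1))
(np.float64(-28.0), np.float64(0.1))
(np.float64(56.3), np.float64(0.3))
[ 0.6323 -0.004 ] len [0.0549 0.0434 0.0553 0.0439] ang [   8.9  -80.3 -170.5   99.3]
(np.float64(-39.9), np.float64(0.4)) [(np.float64(-61.8), np.float64(-27.2)), (np.float64(-61.6), np.float64(27.7)), (np.float64(-18.2), np.float64(28.2)), (np.float64(-17.9), np.float64(-27.1))]
(np.float64(34.1), np.float64(-24.0)) (np.float64(34.3), np.float64(25.4))
(np.float64(34.6), np.float64(0.6))
tcp (np.float64(28.7), np.float64(-11.4))
```

Request:
{"fn": "play_rows", "kwargs": {
  "rot": [
    [0,0,0.003],
    [0,0,0.003],
    [0,0,0.003],
    [0,0,0.003],
    [0,0,0.003],
    [0,0,0.003],
    [0,0,0.003]
  ],
  "xyz": [
    [0.001,0.04,0],
    [0.001,0.069,0],
    [0.001,0.069,-0.04],
    [0.001,0.069,-0.08],
    [0.001,0.069,-0.115],
    [0.001,0.069,-0.118],
    [0.001,0.069,-0.118]
  ],
  "jaw": [0.3,0.3,0.3,0.3,0.3,0.3,0.3]
}}

```text
time_s: 17.55
ee_pos: [0.6326, -0.0029, 0.0599]
eef_rot: [-1.567, -0.124, 0.126]
wrist_force: [0.1, -0.2, -2.4]
finger_gap: 0.564
```

```bash
python3 -c "
from h import *
c,im=snap('w9'); cv2.imwrite('pics/s9.png',capture('side'))
crop(cv2.imread('pics/s9.png'),230,130,180,150,4,'s9c.png')"
```

```text
17.6 [ 0.6338 -0.0025  0.0613] yaw 9.13 gap 0.567 [ 0.14  0.96 -0.39  1.65  0.54  0.64 -0.38]
```

View pics/w9.png

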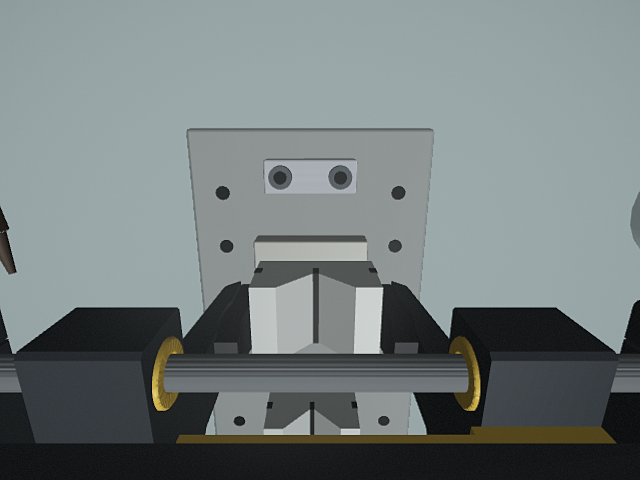

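Request:
{"fn": "play_rows", "kwargs": {
  "rot": [
    [0,0,0],
    [0,0,0],
    [0,0,0],
    [0,0,0],
    [0,0,0]
  ],
  "xyz": [
    [-0.0012,-0.002,-0.007],
    [-0.0012,-0.002,-0.012],
    [-0.0012,-0.002,-0.014],
    [-0.0012,-0.002,-0.014],
    [-0.0012,-0.002,-0.014]
  ],
  "jaw": [0.3,0.3,0.3,0.3,0.3]
}}

```text
time_s: 18.2
ee_pos: [0.6316, -0.0042, 0.0461]
eef_rot: [-1.567, -0.126, 0.126]
wrist_force: [0.4, -0.2, -3.4]
finger_gap: 0.564
```

Request:
{"fn": "play_rows", "kwargs": {
  "rot": [
    [0,0,0],
    [0,0,0],
    [0,0,0],
    [0,0,0],
    [0,0,0],
    [0,0,0]
  ],
  "xyz": [
    [0.0005,0,-0.001],
    [0.0005,0,-0.0015],
    [0.0005,0,-0.0015],
    [0.0005,0,-0.0015],
    [0.0005,0,-0.0015],
    [0.0005,0,-0.0015]
  ],
  "jaw": [0.3,0.3,0.3,0.8,1,1]
}}

```text
time_s: 18.8
ee_pos: [0.6323, -0.0043, 0.0447]
eef_rot: [-1.567, -0.126, 0.125]
wrist_force: [0.6, -0.1, 1.0]
finger_gap: 0.812
```

Request:
{"fn": "play_rows", "kwargs": {
  "rot": [
    [0,0,0],
    [0,0,0],
    [0,0,0],
    [0,0,0.15],
    [0,0,0.3],
    [0,0,0.45],
    [0,0,0.6],
    [0,0,0.75]
  ],
  "xyz": [
    [0,0,0],
    [0,0,0.02],
    [0,0,0.07],
    [0,0.03,0.12],
    [-0.02,0.08,0.16],
    [-0.04,0.13,0.18],
    [-0.06,0.18,0.18],
    [-0.08,0.22,0.18]
  ],
  "jaw": [1,1,1,1,1,1,1,1]
}}

```text
time_s: 19.6
ee_pos: [0.5635, 0.1926, 0.2244]
eef_rot: [-1.451, -0.717, 0.711]
wrist_force: [0.3, -0.1, -0.5]
finger_gap: 1.0
```

Request:
{"fn": "play_rows", "kwargs": {
  "rot": [
    [0,0,0.15],
    [0,0,0.3],
    [0,0,0.45],
    [0,0,0.6],
    [0,0,0.75],
    [0,0,0.878],
    [0,0,0.878],
    [0,0,0.878]
  ],
  "xyz": [
    [-0.015,0.04,0],
    [-0.03,0.08,0],
    [-0.045,0.12,0],
    [-0.06,0.16,0],
    [-0.079,0.193,0],
    [-0.079,0.193,0],
    [-0.079,0.193,0],
    [-0.079,0.193,0]
  ],
  "jaw": [1,1,1,1,1,1,1,1]
}}

```text
time_s: 20.4
ee_pos: [0.485, 0.3828, 0.2223]
eef_rot: [-1.102, -1.364, 1.365]
wrist_force: [0.4, -0.6, 0.2]
finger_gap: 1.0
```

```bash
python3 -c "
from h import *
c,im=snap('w10'); crop(im,250,80,140,240,3-0,'w10c.png')"
```

```text
20.45 [0.4853 0.3825 0.2224] yaw 102.17 gap 1.002 [-0.29  0.83 -0.88  1.59  0.7   1.07  0.42]
```

View pics/w10.png

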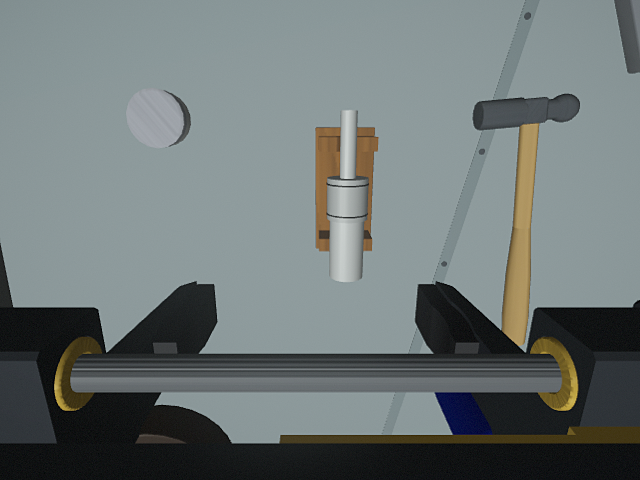

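View crop.

View pics/w10c.png

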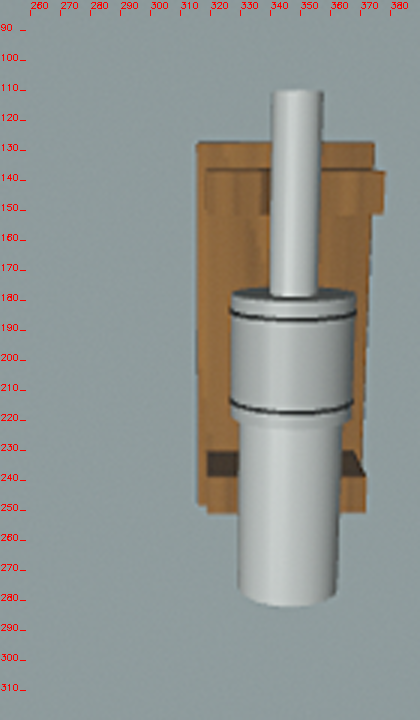

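Run:
```python
from h import *
c=np.load("w10.npy",allow_pickle=True).item()
p=[ray(c,u,v,.05)[:2] for u,v in [(349,111),(347.8,180.5),(346.8,217.5),(345.7,277)]]
p=np.array(p);print(p.round(4)); d=p[3]-p[0];L=np.linalg.norm(d);d/=L;print(L,np.degrees(np.arctan2(d[1],d[0])))
print("along from thin end",(p-p[0])@d, "hub from ends",(p[0]+p[3])/2,"hub",(p[1]+p[2])/2)
h=(p[0]+p[3])/2; print("grasp target",h+.008*d)
```

```text
[[0.3944 0.391 ]
 [0.4501 0.4034]
 [0.4824 0.4103]
 [0.5384 0.4228]]
0.14745325993922492 12.46874109404855
along from thin end [0.         0.05711155 0.09010244 0.14745326] hub from ends [0.46638833 0.40687704] hub [0.46626248 0.40689206]
grasp target [0.47419964 0.40860429]
```

Request:
{"fn": "play_rows", "kwargs": {
  "rot": [
    [0,0,0.005],
    [0,0,0.005],
    [0,0,0.005],
    [0,0,0.005],
    [0,0,0.005],
    [0,0,0.005]
  ],
  "xyz": [
    [-0.011,0.026,-0.03],
    [-0.011,0.026,-0.06],
    [-0.011,0.026,-0.09],
    [-0.011,0.026,-0.1],
    [-0.011,0.026,-0.1],
    [-0.011,0.026,-0.1]
  ],
  "jaw": [1,1,1,1,1,1]
}}

```text
time_s: 21.1
ee_pos: [0.4741, 0.4103, 0.1239]
eef_rot: [-1.096, -1.372, 1.368]
wrist_force: [0.1, 0.3, 1.1]
finger_gap: 0.998
```

```bash
python3 -c "
from h import *
c,im=snap('w11')"
```

```text
21.15 [0.4741 0.4106 0.1243] yaw 102.66 gap 0.996 [-0.37  0.95 -0.8   1.64  0.83  0.92  0.3 ]
```

View pics/w11.png

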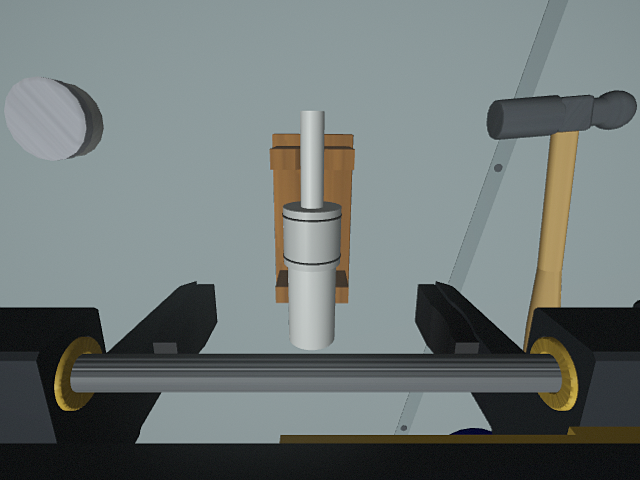

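Request:
{"fn": "play_rows", "kwargs": {
  "rot": [
    [0,0,0],
    [0,0,0],
    [0,0,0],
    [0,0,0],
    [0,0,0],
    [0,0,0]
  ],
  "xyz": [
    [0.001,-0.0015,-0.04],
    [0.001,-0.0015,-0.08],
    [0.001,-0.0015,-0.092],
    [0.001,-0.0015,-0.093],
    [0.001,-0.0015,-0.093],
    [0.001,-0.0015,-0.093]
  ],
  "jaw": [1,1,1,1,1,1]
}}

```text
time_s: 21.8
ee_pos: [0.4751, 0.4099, 0.0319]
eef_rot: [-1.096, -1.374, 1.368]
wrist_force: [0.8, -0.1, 0.0]
finger_gap: 0.999
```

```bash
python3 -c "
from h import *
c,im=snap('w12'); cv2.imwrite('pics/s12.png',capture('side')); crop(cv2.imread('pics/s12.png'),220,340,180,140,4,'s12c.png')"
```

```text
21.85 [0.4751 0.4096 0.0317] yaw 102.72 gap 1.0 [-0.41  1.07 -0.71  1.67  0.95  0.78  0.21]
```

View pics/w12.png

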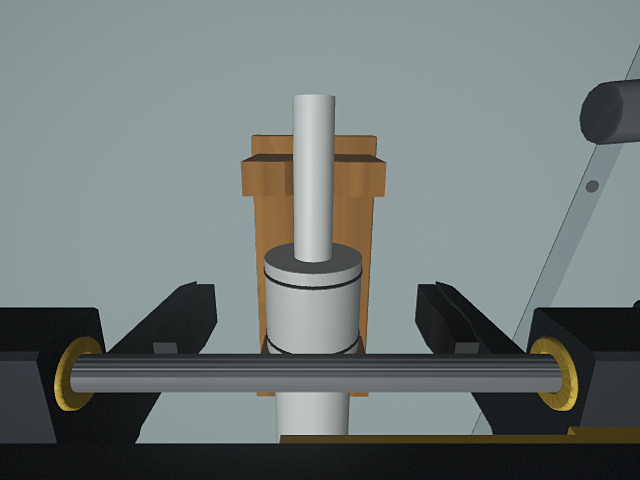

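View pics/s12c.png

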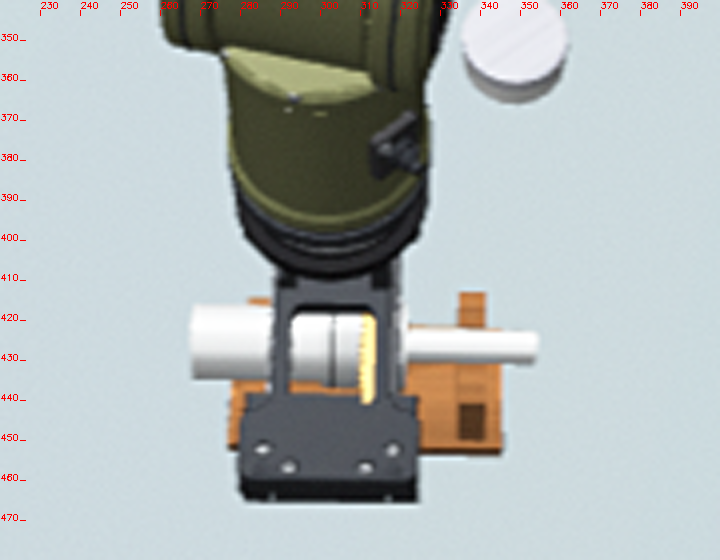

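Request:
{"fn": "play_rows", "kwargs": {
  "rot": [
    [0,0,-0.003],
    [0,0,-0.003],
    [0,0,-0.003],
    [0,0,-0.003],
    [0,0,-0.003],
    [0,0,-0.003],
    [0,0,-0.003],
    [0,0,-0.003]
  ],
  "xyz": [
    [0,-0.001,0],
    [0,-0.001,0],
    [0,-0.001,0],
    [0,-0.001,0],
    [0,-0.001,0],
    [0,-0.001,0],
    [0,-0.001,0],
    [0,-0.001,0]
  ],
  "jaw": [0.2,0.2,0.2,0.2,0.2,0.2,0.2,0.2]
}}

```text
time_s: 22.75
ee_pos: [0.4742, 0.4082, 0.0297]
eef_rot: [-1.096, -1.37, 1.368]
wrist_force: [1.0, 1.9, -1.8]
finger_gap: 0.392
```

Request:
{"fn": "play_rows", "kwargs": {
  "rot": [
    [0,0,0],
    [0,0,0],
    [0,0,0],
    [0,0,0],
    [0,0,0],
    [0,0,0]
  ],
  "xyz": [
    [0,0,0],
    [0,0,0.01],
    [0,0,0.03],
    [0,0,0.06],
    [0,0,0.1],
    [0,0,0.13]
  ],
  "jaw": [0.2,0.2,0.2,0.2,0.2,0.2]
}}

```text
time_s: 23.35
ee_pos: [0.4743, 0.4071, 0.1629]
eef_rot: [-1.098, -1.37, 1.368]
wrist_force: [1.0, 0.6, -6.7]
finger_gap: 0.391
```

```bash
python3 -c "
from h import *
c,im=snap('w13'); cv2.imwrite('pics/s13.png',capture('side')); crop(cv2.imread('pics/s13.png'),220,300,180,140,4,'s13c.png')"
```

```text
23.4 [0.4756 0.4097 0.1678] yaw 102.56 gap 0.393 [-0.35  0.9  -0.84  1.61  0.77  0.98  0.34]
```

View pics/w13.png

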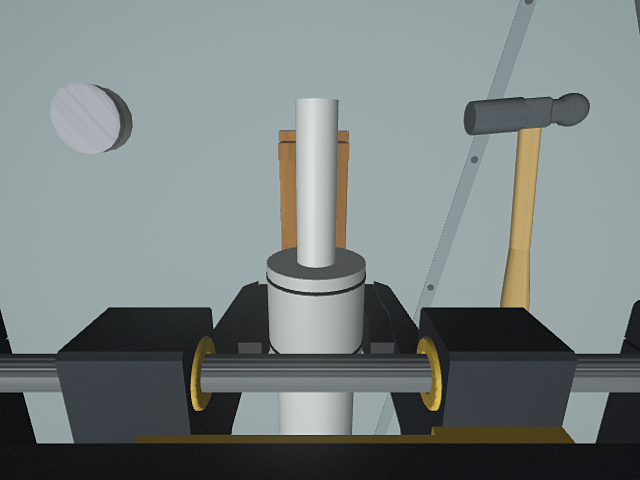

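View pics/s13c.png

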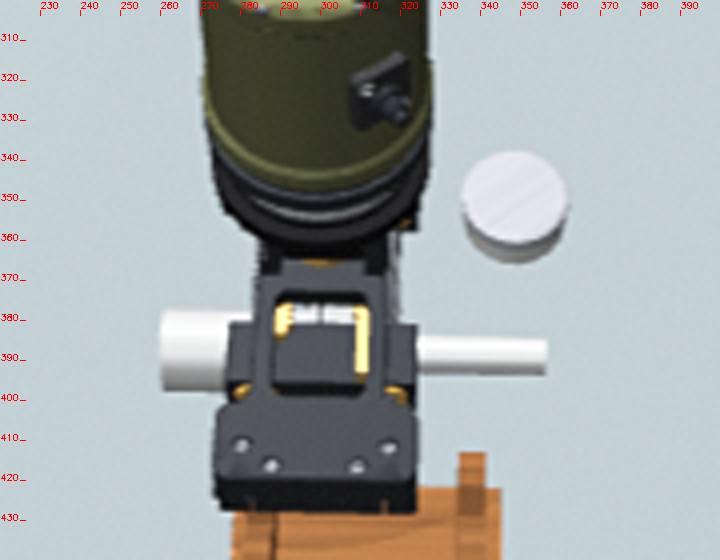

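Request:
{"fn": "play_rows", "kwargs": {
  "rot": [
    [0,0,-0.1],
    [0,0,-0.2],
    [0,0,-0.3],
    [0,0,-0.42],
    [0,0,-0.54],
    [0,0,-0.66],
    [0,0,-0.78],
    [0,0,-0.9]
  ],
  "xyz": [
    [0.01,-0.02,0.01],
    [0.02,-0.05,0.02],
    [0.035,-0.085,0.02],
    [0.05,-0.12,0.02],
    [0.065,-0.155,0.02],
    [0.08,-0.19,0.02],
    [0.095,-0.225,0.02],
    [0.11,-0.26,0.02]
  ],
  "jaw": [0.2,0.2,0.2,0.2,0.2,0.2,0.2,0.2]
}}

```text
time_s: 24.3
ee_pos: [0.5832, 0.1445, 0.1774]
eef_rot: [-1.458, -0.687, 0.695]
wrist_force: [0.5, 1.2, -6.7]
finger_gap: 0.397
```

Request:
{"fn": "play_rows", "kwargs": {
  "rot": [
    [0,0,-0.12],
    [0,0,-0.24],
    [0,0,-0.36],
    [0,0,-0.48],
    [0,0,-0.6],
    [0,0,-0.73],
    [0,0,-0.73],
    [0,0,-0.73]
  ],
  "xyz": [
    [0.015,-0.035,0],
    [0.03,-0.07,0],
    [0.04,-0.1,0],
    [0.05,-0.13,0],
    [0.055,-0.15,0],
    [0.055,-0.16,0],
    [0.055,-0.16,0],
    [0.055,-0.16,0]
  ],
  "jaw": [0.2,0.2,0.2,0.2,0.2,0.2,0.2,0.2]
}}

```text
time_s: 25.1
ee_pos: [0.638, -0.0121, 0.1782]
eef_rot: [-1.566, -0.126, 0.131]
wrist_force: [-0.2, 0.1, -5.6]
finger_gap: 0.397
```

```bash
python3 -c "
from h import *
c,im=snap('w14'); cv2.imwrite('pics/s14.png',capture('side')); crop(cv2.imread('pics/s14.png'),200,100,180,150,4,'s14c.png')"
```

```text
25.15 [ 0.6382 -0.0112  0.1786] yaw 9.42 gap 0.388 [ 0.2   0.81 -0.48  1.57  0.45  0.88 -0.28]
```

View pics/w14.png

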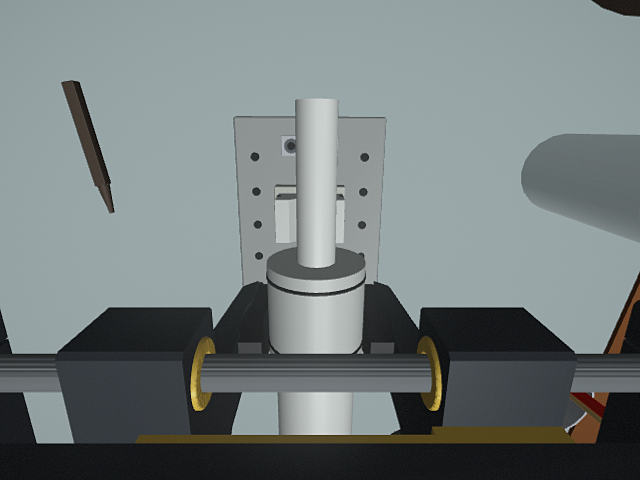

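View pics/s14c.png

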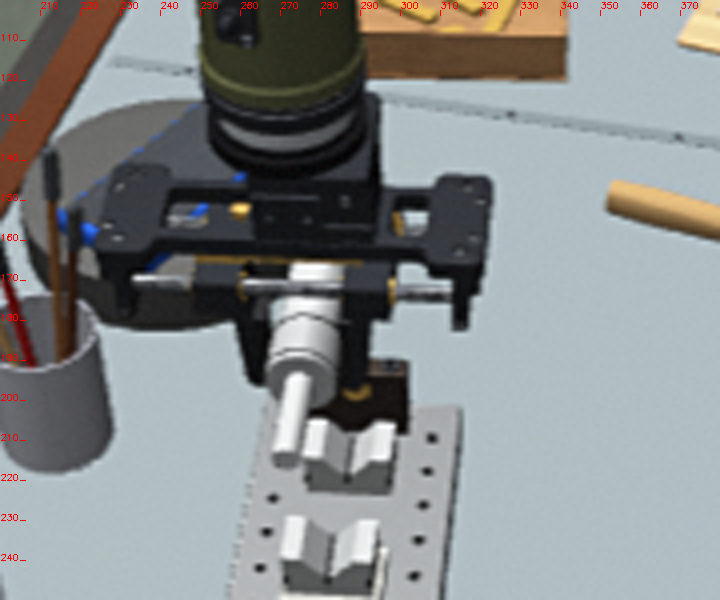

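```bash
python3 - <<'E'
from h import *
for w,tcp in(("w13",[.4756,.4097,.1678]),("w14",[.6382,-.0112,.1786])):
    c=np.load(w+".npy",allow_pickle=True).item(); R=np.array(c["R"])
    tcp=np.array(tcp); x=R[0]; x=x/np.linalg.norm(x)  # camera x = tool x
    t=np.cross(x,[0,0,-1]);t[2]=0;t/=np.linalg.norm(t)
    for k in (1,-1):
        for off in (.0263,.0813):
            print(w,k,off,proj(c,tcp+k*t*off+[0,0,.020]), proj(c,tcp+k*t*off+[0,0,.027]))
    print(t)
E
python3 -c "
from h import *
crop(cv2.imread('pics/w14.png'),230,80,170,190,4,'w14c.png')"
```

```text
w13 1 0.0263 [315.70543291 262.3916957 ] [315.82125716 269.55563976]
w13 1 0.0813 [315.71251186 103.00872046] [315.84539333 101.63554507]
w13 -1 0.0263 [315.70008121 382.88559085] [315.80323674 394.92719631]
w13 -1 0.0813 [315.69554427 485.03486769] [315.78811007 500.16634686]
[-0.97604542 -0.21756687  0.        ]
w14 1 0.0263 [314.4025562  262.78682051] [314.28089972 269.80312742]
w14 1 0.0813 [314.23868984 103.88166227] [314.09033893 102.36835271]
w14 -1 0.0263 [314.52729635 383.75035477] [314.42421165 395.7230497 ]
w14 -1 0.0813 [314.63362871 486.86340591] [314.54520117 502.02956415]
[-0.16391831  0.98647392  0.        ]
```

View pics/w14c.png

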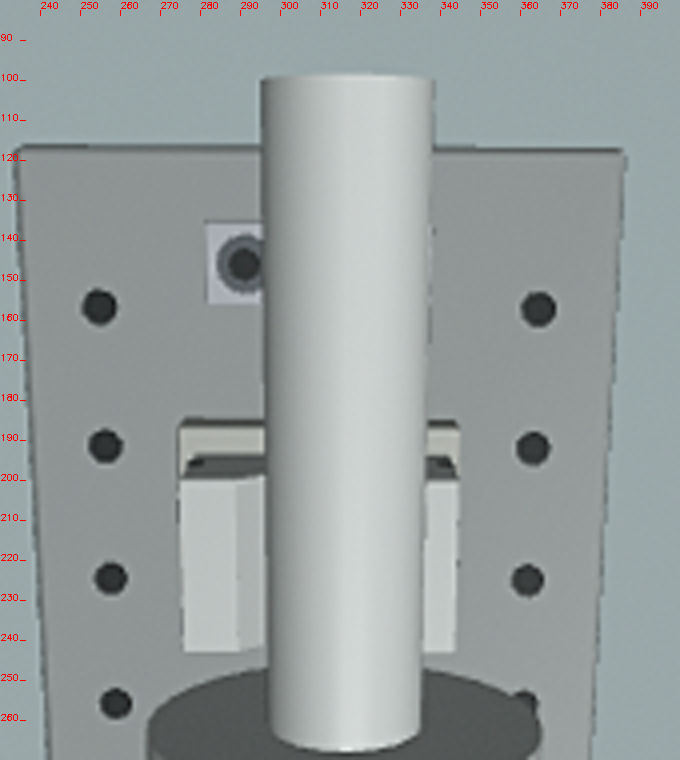

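Run:
```python
from h import *
c=np.load("w14.npy",allow_pickle=True).item()
u=np.array([.1584,-.9874]);n=np.array([.9874,.1584]);ce=np.array([.6382,-.0434])
L=lambda p:(round((p[:2]-ce)@u*1000,1),round((p[:2]-ce)@n*1000,1))
P=quad(c,[(275,199.5),(344.7,199.5),(343.8,242.8),(275.9,243)],.066);print(L(P.mean(0)))
print(L((ray(c,254.8,156.8,.025)+ray(c,364.5,157.3,.025))/2),L((ray(c,257.5,224.7,.025)+ray(c,361.8,225,.025))/2))
for s,l in((14.3,.4),):print(ce+s/1000*u+l/1000*n)
print(L(np.array([.6382,-.0112])))
```

```text
[ 0.6327 -0.0032] len [0.0499 0.0325 0.0503 0.0326] ang [   9.5  -80.5 -170.3   98.8]
(np.float64(-40.6), np.float64(0.9))
(np.float64(-83.7), np.float64(-0.0)) (np.float64(-27.5), np.float64(0.0))
[ 0.64086008 -0.05745646]
(np.float64(-31.8), np.float64(5.1))
```

Request:
{"fn": "play_rows", "kwargs": {
  "rot": [
    [0,0,-0.005],
    [0,0,-0.005],
    [0,0,-0.005],
    [0,0,-0.005],
    [0,0,-0.005],
    [0,0,-0.005],
    [0,0,-0.005]
  ],
  "xyz": [
    [0.003,-0.03,0],
    [0.003,-0.046,0],
    [0.003,-0.046,-0.03],
    [0.003,-0.046,-0.06],
    [0.003,-0.046,-0.08],
    [0.003,-0.046,-0.08],
    [0.003,-0.046,-0.08]
  ],
  "jaw": [0.2,0.2,0.2,0.2,0.2,0.2,0.2]
}}

```text
time_s: 25.95
ee_pos: [0.6425, -0.0585, 0.0999]
eef_rot: [-1.567, -0.122, 0.122]
wrist_force: [-0.0, 0.2, -5.2]
finger_gap: 0.391
```

```bash
python3 -c "
from h import *
c,im=snap('w15'); cv2.imwrite('pics/s15.png',capture('side')); crop(cv2.imread('pics/s15.png'),220,130,180,150,4,'s15c.png')"
```

```text
26.0 [ 0.6433 -0.0584  0.1008] yaw 8.89 gap 0.394 [ 0.25  0.92 -0.44  1.6   0.52  0.74 -0.27]
```

View pics/w15.png

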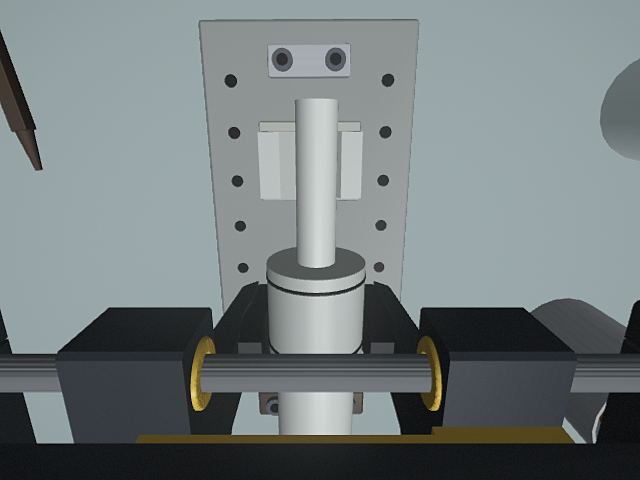

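View pics/s15c.png

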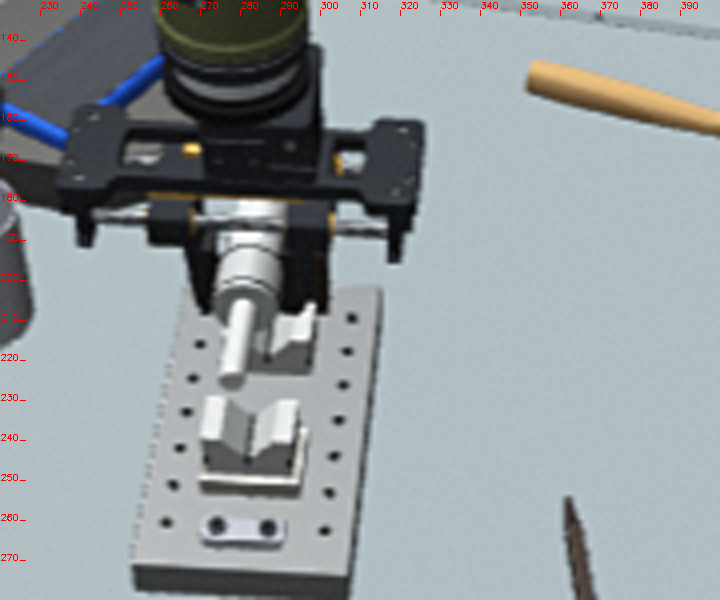

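Request:
{"fn": "play_rows", "kwargs": {
  "rot": [
    [0,0,0.004],
    [0,0,0.004],
    [0,0,0.004],
    [0,0,0.004],
    [0,0,0.004],
    [0,0,0.004]
  ],
  "xyz": [
    [-0.0023,0.0013,-0.01],
    [-0.0023,0.0013,-0.03],
    [-0.0023,0.0013,-0.045],
    [-0.0023,0.0013,-0.05],
    [-0.0023,0.0013,-0.05],
    [-0.0023,0.0013,-0.05]
  ],
  "jaw": [0.2,0.2,0.2,0.2,0.2,0.2]
}}

```text
time_s: 26.7
ee_pos: [0.6406, -0.0571, 0.0501]
eef_rot: [-1.567, -0.126, 0.124]
wrist_force: [-0.4, 0.3, -5.8]
finger_gap: 0.394
```

```bash
python3 -c "
from h import *
c,im=snap('w16')
u=np.array([.1584,-.9874]);n=np.array([.9874,.1584]);ce=np.array([.6382,-.0434])
p=axes()[0]['ee_pos'];print((p[:2]-ce)@u,(p[:2]-ce)@n)
cv2.imwrite('pics/s16.png',capture('side')); crop(cv2.imread('pics/s16.png'),220,130,180,150,4,'s16c.png')"
```

```text
26.75 [ 0.6408 -0.0572  0.0504] yaw 9.11 gap 0.391 [ 0.23  0.98 -0.4   1.62  0.56  0.65 -0.3 ]
0.014048345546447903 0.00039458655935046237
```

View pics/w16.png

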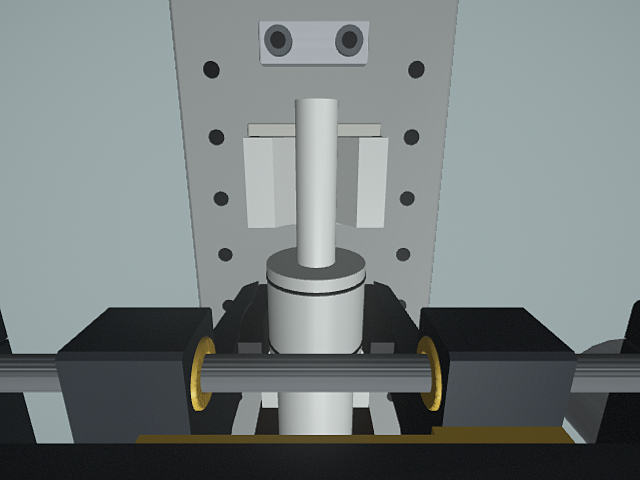

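View pics/s16c.png

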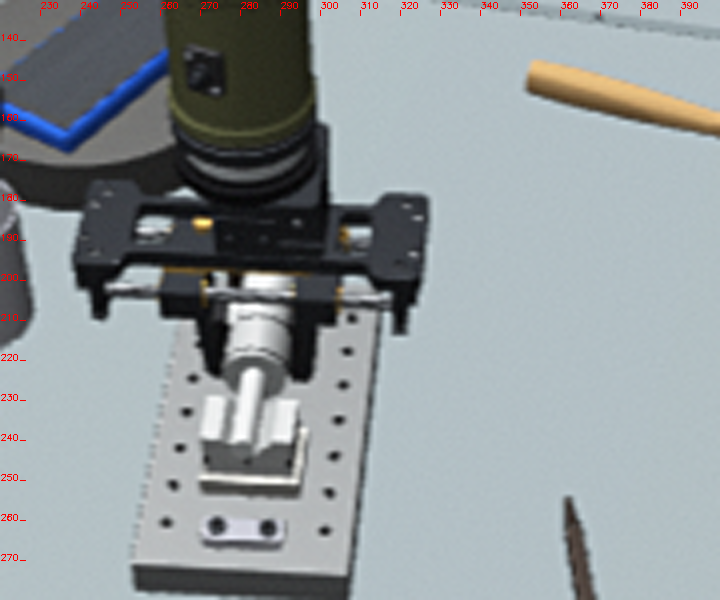

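Request:
{"fn": "play_rows", "kwargs": {
  "rot": [
    [0,0,0],
    [0,0,0],
    [0,0,0],
    [0,0,0],
    [0,0,0]
  ],
  "xyz": [
    [0,0,-0.004],
    [0,0,-0.007],
    [0,0,-0.008],
    [0,0,-0.008],
    [0,0,-0.008]
  ],
  "jaw": [0.2,0.2,0.2,0.2,0.2]
}}

```text
time_s: 27.35
ee_pos: [0.6401, -0.0573, 0.0416]
eef_rot: [-1.567, -0.125, 0.125]
wrist_force: [0.1, 1.0, -6.1]
finger_gap: 0.395
```

Request:
{"fn": "play_rows", "kwargs": {
  "rot": [
    [0,0,0],
    [0,0,0],
    [0,0,0],
    [0,0,0]
  ],
  "xyz": [
    [0,0,-0.001],
    [0,0,-0.001],
    [0,0,-0.001],
    [0,0,-0.001]
  ],
  "jaw": [0.2,0.2,0.2,0.2]
}}

```text
time_s: 27.75
ee_pos: [0.6406, -0.0572, 0.0409]
eef_rot: [-1.567, -0.126, 0.124]
wrist_force: [1.7, 0.6, -4.5]
finger_gap: 0.392
```

Request:
{"fn": "play_rows", "kwargs": {
  "rot": [
    [0,0,0],
    [0,0,0],
    [0,0,0],
    [0,0,0]
  ],
  "xyz": [
    [0,0,-0.001],
    [0,0,-0.001],
    [0,0,-0.001],
    [0,0,-0.001]
  ],
  "jaw": [0.2,0.2,0.2,0.2]
}}

```text
time_s: 28.15
ee_pos: [0.6407, -0.0572, 0.0406]
eef_rot: [-1.567, -0.126, 0.124]
wrist_force: [-1.1, 0.2, 5.0]
finger_gap: 0.393
```

Seated: the wrist force changed sign to +5 N. I'll release slowly, then rise.

Request:
{"fn": "play_rows", "kwargs": {
  "rot": [
    [0,0,0],
    [0,0,0],
    [0,0,0],
    [0,0,0],
    [0,0,0],
    [0,0,0],
    [0,0,0],
    [0,0,0]
  ],
  "xyz": [
    [0,0,0],
    [0,0,0],
    [0,0,0],
    [0,0,0],
    [0,0,0],
    [0,0,0],
    [0,0,0],
    [0,0,0]
  ],
  "jaw": [0.45,0.5,0.6,0.7,0.8,0.9,0.9,0.9]
}}

```text
time_s: 28.95
ee_pos: [0.6401, -0.0573, 0.0397]
eef_rot: [-1.567, -0.125, 0.125]
wrist_force: [0.0, 0.3, -0.2]
finger_gap: 0.9
```

Request:
{"fn": "play_rows", "kwargs": {
  "rot": [
    [0,0,0],
    [0,0,0],
    [0,0,0],
    [0,0,0],
    [0,0,0],
    [0,0,0],
    [0,0,0],
    [0,0,0]
  ],
  "xyz": [
    [0,0,0.01],
    [0,0,0.03],
    [0,0,0.07],
    [0,0,0.12],
    [-0.02,-0.03,0.16],
    [-0.06,-0.06,0.2],
    [-0.1,-0.1,0.22],
    [-0.12,-0.12,0.22]
  ],
  "jaw": [0.9,0.9,0.9,0.9,0.9,0.9,0.9,0.9]
}}

```text
time_s: 29.75
ee_pos: [0.5229, -0.1749, 0.2619]
eef_rot: [-1.569, -0.13, 0.123]
wrist_force: [0.1, -1.2, -0.0]
finger_gap: 0.904
```

```bash
python3 -c "
from h import *
c,im=snap('w17'); cv2.imwrite('pics/s17.png',capture('side')); crop(cv2.imread('pics/s17.png'),230,170,150,120,5,'s17c.png')
cv2.imwrite('pics/c17.png',capture('scene')); crop(cv2.imread('pics/c17.png'),220,240,150,90,5,'c17c.png')"
```

```text
29.8 [ 0.5154 -0.1845  0.2616] yaw 8.54 gap 0.898 [ 0.59  0.6  -0.56  1.76  0.41  0.9   0.  ]
```

View pics/w17.png

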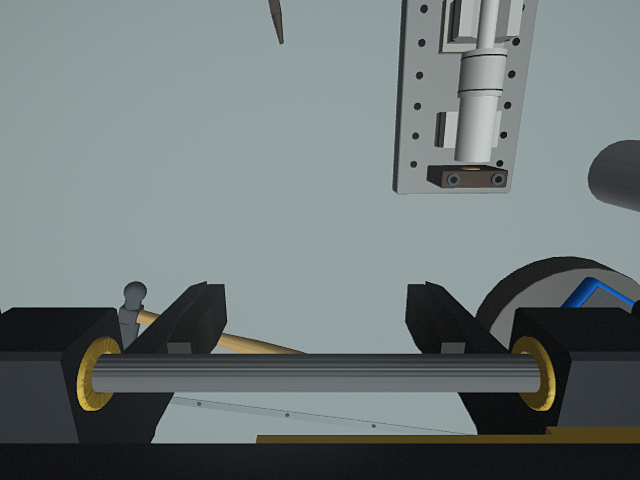

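View pics/s17c.png

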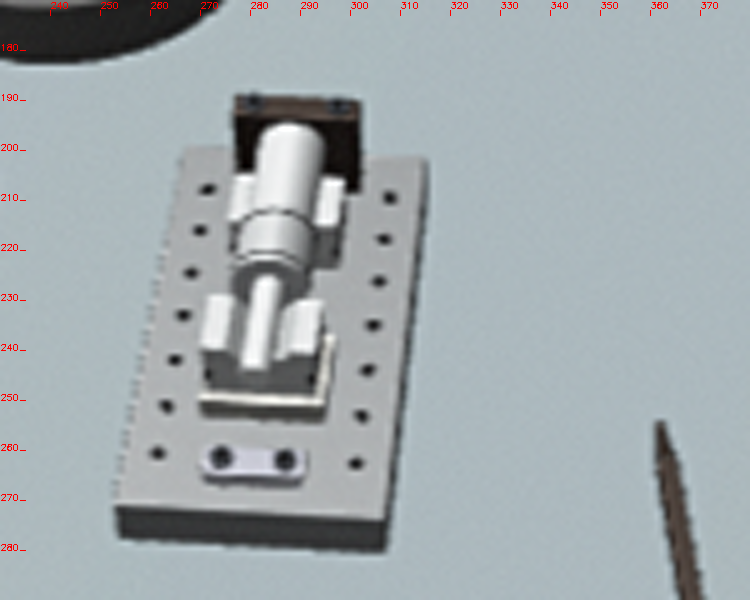

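View pics/c17c.png

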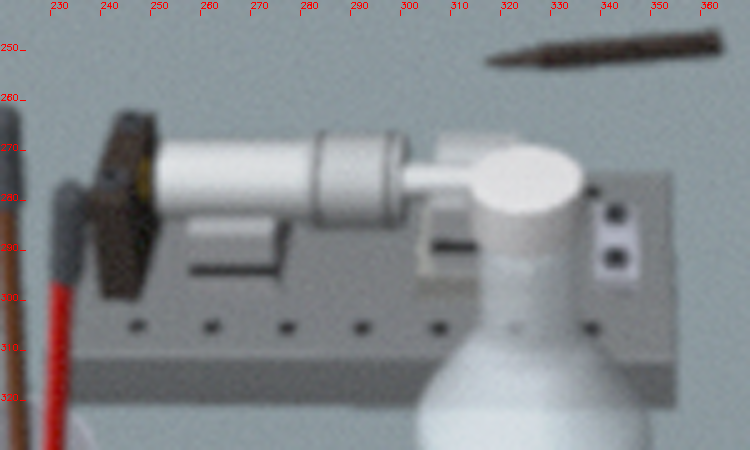

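```bash
python3 -c "
from h import *
c,im=snap('w18'); crop(im,385,0,150,200,3,'w18c.png')"
```

```text
30.0 [ 0.5232 -0.1743  0.2596] yaw 9.1 gap 0.902 [ 0.58  0.61 -0.57  1.75  0.4   0.9  -0.  ]
```

View pics/w18c.png

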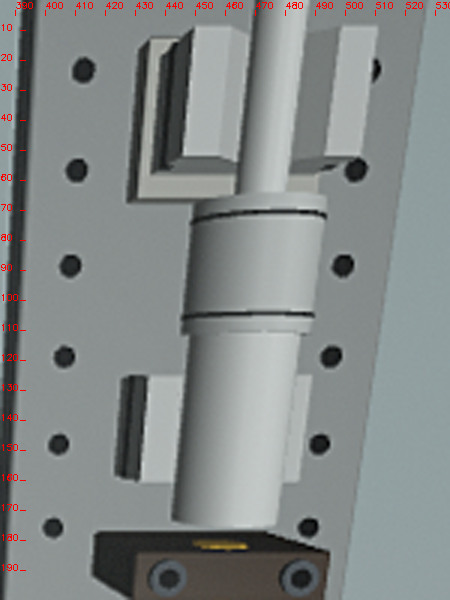

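Run:
```python
from h import *
c=np.load("w18.npy",allow_pickle=True).item()
u=np.array([.1584,-.9874]);n=np.array([.9874,.1584]);ce=np.array([.6382,-.0434])
L=lambda p:(round((p[:2]-ce)@u*1000,1),round((p[:2]-ce)@n*1000,1))
for nm,a,b in [("end",(442.3,173.3),(477,174.5)),("hub+",(445.7,110),(489,110.7)),("hub-",(449.7,68.3),(494,69.3))]:
    A=ray(c,*a,.0609);B=ray(c,*b,.0609);print(nm,L(A),L(B),L((A+B)/2))
print("hole s=84 check",L((ray(c,402.7,175.8,.025)+ray(c,487.8,175.5,.025))/2))
def q(n,P,z):
    P=[ray(c,385+x/3,y/3,z) for x,y in P];print(n,L(np.mean(P,0)))
q("blkB",[(190,26),(378,26),(363,157),(172,157)],.066)
q("blkA",[(143,375),(312,375),(302,482),(138,482)],.054)
# stop inner base/top edge s
print("stop top inner",L(ray(c,385+135/3,553/3,.073)),L(ray(c,385+330/3,550/3,.073)))
c=calibration("side")
# side overlay of model
im=cv2.imread("pics/s17.png")
U=np.append(u,0);N=np.append(n,0);C=np.append(ce,0)+.0006*N
for x,r in[(73,15.5),(18,18),(-18,18),(-18,7),(-73,7)]:
    pts=[proj(c,C+U*(.005+x/1000)+N*r/1000*np.cos(a)+np.array([0,0,.0609+r/1000*np.sin(a)])) for a in np.linspace(0,6.283,40)]
    k=5; pts=(np.array(pts)-[230,170])*k
    if x==73: big=cv2.resize(im[170:290,230:380],None,fx=k,fy=k,interpolation=cv2.INTER_CUBIC)
    cv2.polylines(big,[pts.astype(int)],True,(0,0,255),1)
cv2.imwrite("pics/ov.png",big)
```

```text
end (np.float64(77.5), np.float64(-15.3)) (np.float64(78.6), np.float64(17.3)) (np.float64(78.1), np.float64(1.0))
hub+ (np.float64(21.5), np.float64(-17.8)) (np.float64(22.1), np.float64(20.9)) (np.float64(21.8), np.float64(1.6))
hub- (np.float64(-12.6), np.float64(-17.8)) (np.float64(-11.8), np.float64(20.7)) (np.float64(-12.2), np.float64(1.5))
hole s=84 check (np.float64(84.1), np.float64(0.4))
blkB (np.float64(-40.4), np.float64(0.1))
blkA (np.float64(50.4), np.float64(0.4))
stop top inner (np.float64(86.1), np.float64(-29.7)) (np.float64(85.2), np.float64(29.4))
```

View pics/ov.png

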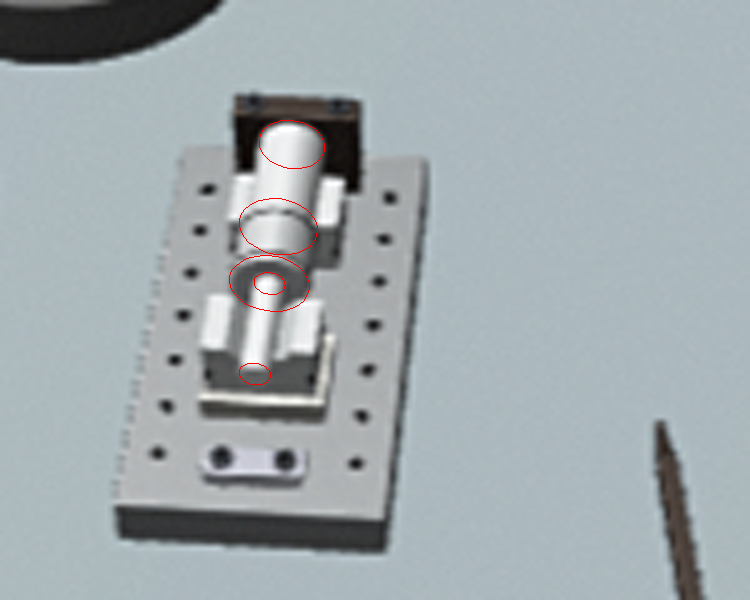

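The overlaid level model matches the side picture. The hub is about 5 mm from the plate's centre, the end gap is about 7 mm, and both blocks are about 45 mm from the hub. I'm handing it in.

```bash
python3 -c "
from rig import sign_off
print(sign_off())"
```

```text
the job is handed in; nothing more can be done
None
```

The spindle is set up on the plate, and I handed the job in at about 30 s of robot time; sign-off gives no verdict.

One V-block stands on the plate near the stop, and the packing lies towards the strap end with the other V-block on it. The spindle lies in both grooves with its thick end facing the stop.

What my last checks in the camera images showed:
- **Blocks:** their centres are about 45 mm either side of the hub middle, at +50.4 mm and −40.4 mm from the plate's centre. The second block was within about 1 mm of the packing's centre.
- **Line:** both blocks and the spindle are within about 1.5 mm of the plate's middle line.
- **Gap to the stop:** the thick end measures 78 mm from the plate's centre, which leaves about 7 mm.
- **Level:** a model drawn level at the nominal 60.9 mm axis height matched the side picture. I did not measure the angle or the contact forces separately.
- **Clear of the work:** the gripper is open and well away. The hammer, punch and tin were not touched.

The only disagreements were 1–2 mm between separate image measurements, in line with the stated calibration accuracy. The arm sometimes settled up to about 4 mm from where it was commanded, which I corrected from its measured position before each placing. No check failed.

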